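# Pack up two pipe supports and lay the pipe in them

## Task

Set up the tacking fixture so that the pipe lies level: put the thick hollow packer on the low pedestal and the thin flat packer on the high pedestal, then the long V-block on the packer of the low pedestal and the short V-block on the packer of the high one, each centred, lying flat and square to its pedestal with the V open upward and running from one pedestal to the other. Last lay the pipe in both V-blocks, its middle about half-way between the pedestals, and let everything rest. Leave the side cutters, try square and tape measure where they lie.

Things in the scene. Friction and masses are not known exactly. Their poses are not given: they have to be found in the camera images.
- low_pedestal: fixed grey solid block, 80 x 80 mm, 30 mm high, with a flush dark screw in each corner of its top, standing on a dark 12 mm thick base bar (90 x 320 mm). Origin: centre of its underside (12 mm above the table), so its top is 30 mm above the origin. Its y axis runs along the base bar towards or away from the other pedestal, whose centre is 220 mm off; z is up. Both pedestals are turned the same way
- high_pedestal: fixed grey pedestal, a foot plate, column and 80 x 80 mm plain top plate, 50 mm high, on the same base bar. Origin: centre of its underside (12 mm above the table), so its top is 50 mm above the origin. Axes as for the low pedestal. It and the low one may have changed ends
- hollow_packer: loose thick packer of bright steel: a 60 mm long cut of rectangular hollow section, 50 mm wide (x), 60 mm long (y, the open ends), 40 mm high, walls 5 mm. Origin: centre of its underside; z up
- flat_packer: loose thin packer of bright steel: solid flat bar, 50 mm wide (x), 60 mm long (y), 20 mm high, with two dark round holes in the top. Origin: centre of its underside; z up
- long_vee: loose steel V-block, 50 mm wide (x), 70 mm long (y), 34 mm high; a 90 degree V groove runs along y in its top, 40 mm wide at the top, its bottom 14 mm above the underside. Origin: centre of the underside; z up. The pipe's axis lies 41 mm above the underside when seated
- short_vee: loose steel V-block like the long one but only 36 mm long (y): 50 mm wide (x), 34 mm high, the same V along y. Origin: centre of the underside; z up
- pipe_mid (a point): middle of the loose galvanised pipe, on its axis: 38 mm outer diameter, 375 mm long, the axis is this frame's y. At the start it lies on the table
- side_cutters: bystander: blue-handled side cutters, 151 mm long, lying flat; origin at the centre of the underside
- try_square: bystander: steel try square, 103 x 136 mm, 15 mm high, lying flat; origin at the centre of the underside
- tape_measure: bystander: yellow tape measure, 36 x 81 mm, 70 mm high; origin at the centre of the underside

How it is judged:
By the outcome, as a careful person would: the job done as asked, in the order asked, and still so for the second after the job is handed in, with the robot touching nothing.
It also fails if it takes over 125 s, if anything falls off the work surface, if the arm or the gripper's body presses on something with over 40 N, if the wrist force passes 120 N, or if a joint passes its speed limit or range.

## Robot

A 6-joint arm with a two-finger parallel gripper is mounted at the origin on the work surface; the furniture and walls round the work are solid. World frame = base frame: x ahead of the robot, y to its left, z up, the work surface at z = 0. Lengths are in m, angles in rad, forces in N, time in s.
With the tool pointing down it reaches from about 0.325 to 0.925 m from the base axis. Payload 3.1 kg.
Tool frame: the origin (TCP) lies on the centre line of the jaws, within the pads' length; the fingertips stand manip.tips_ahead ahead of it and the grasp point (between the pads) lies 3 mm ahead of it (manip.tips_ahead is the distance from the TCP to the fingertips, in m); z points along the fingers, y is the line along which they close (so a half turn about z gives the same grasp; the last joint's range is limited). The gripper opens to 85 mm and grips with 20 to 120 N. Pads are 22 mm wide; open, the fingers measure 114 mm over their backs; the gripper's body (76 mm by 85 mm) begins 54 mm behind the grasp point. The pads swing forward as they close: fully open they stand 13 mm farther back than shut.
Start: joints at [0.992, 0.217, 1.613, -0, 1.311, -0.112], TCP at [0.281, 0.558, 0.253] pointing down, gripper open.
Joint ranges: [-2.75, 2.75], [-0.78, 2.1], [0.31, 2.55], [-1.13, 4.27], [0.13, 2.63], [-2.58, 2.58]. Speed limits (rad/s): [2.79, 2.79, 3.14, 3.14, 3.14, 3.14].

## Interface

Orientations are given as a 3x3 rotation matrix whose columns are the frame's x, y, z axes.
In Python, from bench import manip gives the robot as it stands. The module is installed in compiled form; this text tells all that it offers.
- The arm moves only by the tool servo_tool, never from a script. Its argument "steps" is a list of rows, each a list of 7 numbers: the turn, a rotation vector about the tool's x, y, z in rad, then the shift along the tool's x, y, z in m, then the opening, from 0 (shut) to 1 (fully open). A call has 1 to 10 rows; each row shifts and turns the commanded pose from where the row before left it, along the tool's axes as they then stand; what a row does not reach is not made up. A row lasts 1/10 s, in which the tool goes at most 50 mm and 8.59 degrees, less where a joint would pass 70% of its speed; a pose out of reach is approached as far as the arm can. A call is refused whole if a number of a shift passes 0.05 or a number of a turn 0.15, either way. A call with a gripper value outside its range is refused whole. The fingers move at their own pace and stop on an object; "force" is the grip in N (left out, the last holds). Time passes only in rows, so rows that do not move let the fingers close. It gives the time, the measured TCP pose, the force, the opening and the grip force at its end, in the units of the state.
- manip.get_obs(): the state, without advancing time (a new reading comes with each control period).
- manip.grab_frame(name): name is "side" or "top"; returns a dict with "color" (420x560x3 uint8, red, green, blue), "intrinsics" (3x3 intrinsics, pixels), "camera_from_world" (4x4, takes a point from world to camera coordinates). Camera axes: x right, y up, looking along -z (the intrinsics and any distortion apply to the point x, -y, -z); pixel columns grow to the right and rows downward; lengths in m; the calibration is good to about 2 mm. A picture is of the moment at which its call begins. There is no depth.
- manip.hand_in(): hands the job in; it is judged then, once.
The state is a dict: "clock": time; "q": joint angles; "qd": joint speeds; "joint_efforts": joint torques, N m; "tool_pos": TCP position; "orientation": TCP orientation; "force": force on the tool from outside, world axes, zero at the start; "torque": the same for the moment, N m; "gripper_width": finger opening in m; "finger_force": force on a finger pad.
Only numpy, scipy, OpenCV 4.12 (cv2) and the standard library are available. Lean on these libraries where they do the work, as an engineer would, in place of code of your own. Each camera call takes 0.05 s, during which the arm holds its last target. There are 200 camera calls.

## Working session

There is one attempt and no reset: what is moved stays moved. The work goes in short steps, Python scripts to look and compute and a tool call to move; the robot and the scene stay as the last step left them, time stands still between calls to the robot, and variables do not carry over. Pictures are saved under pics/ and viewed, at most 14 in all, crops included, and the job is handed in when it is done.

Besides the shell and the picture viewer there is one more tool, called after "Call:" by a JSON object that holds its "method" and its "body". servo_tool: Moves the arm, as the interface text tells. Its arguments: {"type":"object","properties":{"steps":{"type":"array"},"force":{"type":"number"}},"required":["steps"]}

```bash
mkdir -p pics; cat > h.py <<'E'
import numpy as np, cv2
from bench import manip
def snap(n,tag):
    f=manip.grab_frame(n); np.savez(f'pics/{tag}.npz',c=f['color'],K=f['intrinsics'],T=f['camera_from_world'])
    cv2.imwrite(f'pics/{tag}.png',f['color'][:,:,::-1]); return f
def load(tag):
    d=np.load(f'pics/{tag}.npz'); return d['c'],d['K'],d['T']
def ray(tag,u,v,z):
    c,K,T=load(tag); d=np.linalg.inv(K)@[u,v,1]; d=np.array([d[0],-d[1],-d[2]])
    R=T[:3,:3]; o=-R.T@T[:3,3]; w=R.T@d; return o+w*(z-o[2])/w[2]
def proj(tag,p):
    c,K,T=load(tag); q=T[:3,:3]@np.array(p)+T[:3,3]; q=K@[q[0],-q[1],-q[2]]; return q[:2]/q[2]
E
python3 - <<'E'
from h import *
for n in('top','side'):
    f=snap(n,n+'0'); print(n,f.keys(),f['intrinsics'].round(1).tolist()); T=f['camera_from_world'];print((-T[:3,:3].T@T[:3,3]).round(3),T[:3,:3].round(3).tolist())
    cv2.imwrite(f'pics/{n}0b.png',cv2.resize(f['color'][:,:,::-1],(800,600),interpolation=cv2.INTER_CUBIC))
print(manip.get_obs(),manip.tips_ahead)
E
```

```text
top dict_keys(['color', 'intrinsics', 'camera_from_world']) [[522.7, 0.0, 277.9], [0.0, 522.7, 212.2], [0.0, 0.0, 1.0]]
[0.34  0.018 1.546] [[0.003, -1.0, 0.025], [0.992, 0.006, 0.123], [-0.123, 0.025, 0.992]]
side dict_keys(['color', 'intrinsics', 'camera_from_world']) [[489.4, 0.0, 271.4], [0.0, 489.4, 204.9], [0.0, 0.0, 1.0]]
[-0.076 -0.953  0.665] [[0.847, -0.532, 0.015], [0.238, 0.404, 0.883], [-0.476, -0.744, 0.468]]
{'clock': 0.1, 'q': array([ 9.91808758e-01,  2.17705402e-01,  1.61479409e+00,  1.05578332e-05,
        1.31134375e+00, -1.12217520e-01]), 'qd': array([-8.20132759e-05, -8.06051856e-04, -3.67436592e-03, -5.97002454e-05,
        7.43924232e-04, -1.93861996e-04]), 'joint_efforts': array([-7.40883788e-04, -3.98078799e+01, -3.04970455e+01, -2.04685680e-04,
        4.28326079e-03,  1.98516148e-05]), 'tool_pos': array([0.28085107, 0.55755292, 0.25207161]), 'orientation': array([[-8.93025049e-01,  4.50005249e-01, -1.24001433e-03],
       [ 4.50006881e-01,  8.93023112e-01, -1.87820223e-03],
       [ 2.62160593e-04, -2.23529662e-03, -9.99997467e-01]]), 'force': array([-0.69142663, -0.04456069,  0.4906083 ]), 'torque': array([-0.00082218,  0.03520402,  0.03737869]), 'finger_force': 0.0, 'gripper_width': 0.08538607590129649} 0.022
```

View pics/top0b.png

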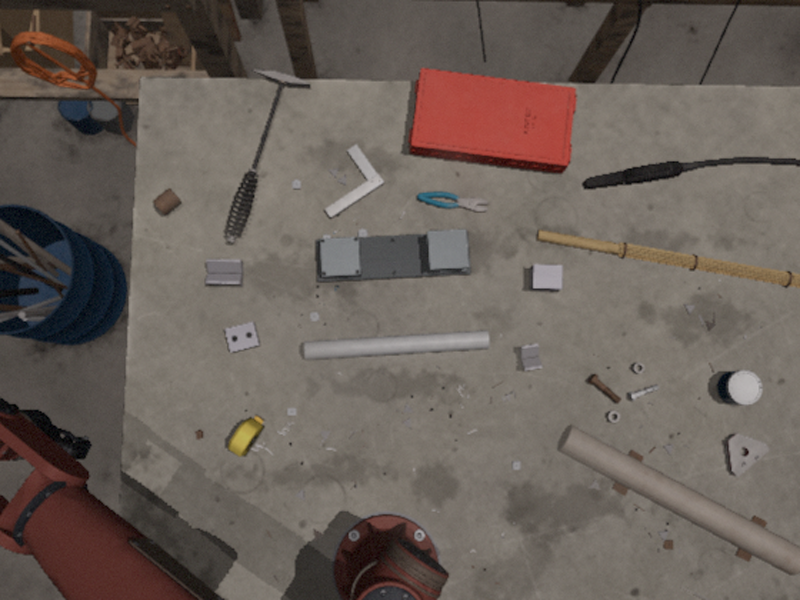

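View pics/side0b.png

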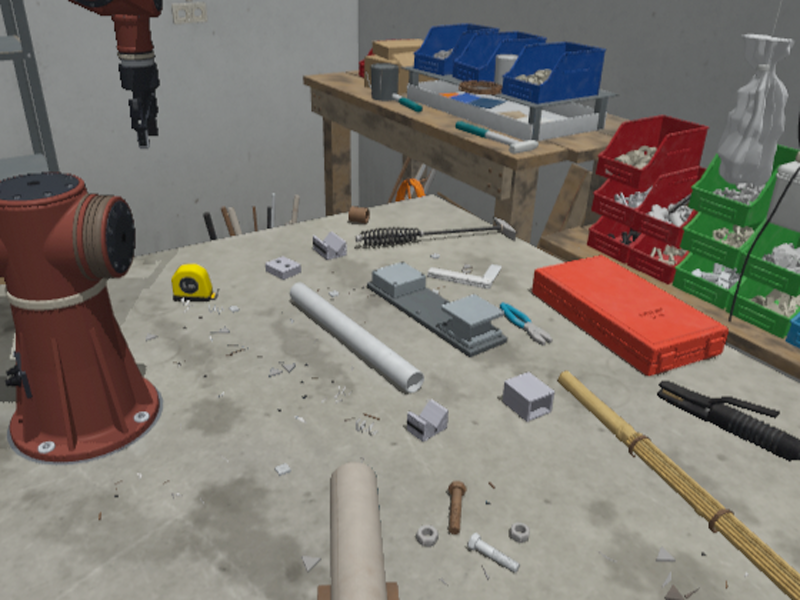

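The top view (at 800x600) shows the low pedestal with screws at (340,257) and the high pedestal at (447,250). The long V is at (224,272), the flat packer at (241,337), the hollow packer at (546,277), the short V at (531,357), and the pipe runs from (304,350) to (489,340). The side view agrees with this.

```bash
python3 - <<'E'
from h import *
c,K,T=load('top0')
def crop(x0,y0,w,h,s): return cv2.resize(c[y0:y0+h,x0:x0+w,::-1],None,fx=s,fy=s,interpolation=cv2.INTER_CUBIC)
a=[crop(int(x*.7)-24,int(y*.7)-24,48,48,5) for x,y in((224,272),(241,337),(546,277),(531,357),(340,257),(447,250))]
cv2.imwrite('pics/crops.png',np.vstack([np.hstack(a[:3]),np.hstack(a[3:])]))
c2=c.astype(int)
for n,(x,y) in dict(LV=(224,272),FP=(241,337),HP=(546,277),SV=(531,357),LP=(340,257),UP=(447,250),pipe=(396,345)).items():
    u,v=int(x*.7),int(y*.7); print(n,c2[v-3:v+4:3,u-3:u+4:3].reshape(-1,3).tolist(), c2[v-22,u].tolist())
E
```

```text
LV [[115, 111, 115], [116, 110, 115], [117, 111, 114], [109, 103, 107], [107, 103, 106], [109, 103, 106], [117, 112, 114], [118, 112, 116], [119, 112, 116]] [130, 124, 115]
FP [[152, 146, 152], [151, 146, 151], [153, 148, 153], [109, 105, 108], [155, 149, 155], [147, 142, 148], [105, 102, 105], [153, 149, 154], [154, 149, 154]] [120, 112, 105]
HP [[162, 158, 163], [163, 158, 165], [163, 157, 162], [165, 160, 165], [164, 157, 165], [164, 157, 163], [165, 159, 166], [165, 160, 166], [165, 160, 166]] [110, 103, 96]
SV [[119, 114, 115], [118, 113, 116], [118, 114, 116], [117, 111, 113], [113, 107, 109], [111, 107, 106], [117, 112, 112], [118, 112, 115], [118, 113, 114]] [127, 121, 113]
LP [[126, 127, 130], [129, 130, 133], [129, 131, 131], [127, 129, 131], [128, 130, 132], [130, 131, 135], [132, 133, 135], [131, 134, 136], [132, 133, 135]] [131, 125, 115]
UP [[128, 131, 132], [124, 127, 130], [125, 128, 129], [128, 130, 132], [127, 130, 131], [129, 131, 132], [128, 130, 134], [128, 131, 133], [129, 133, 134]] [125, 118, 109]
pipe [[150, 148, 146], [154, 152, 151], [157, 154, 153], [167, 163, 163], [169, 165, 164], [169, 166, 166], [153, 150, 149], [151, 147, 146], [146, 144, 143]] [123, 116, 107]
```

View pics/crops.png

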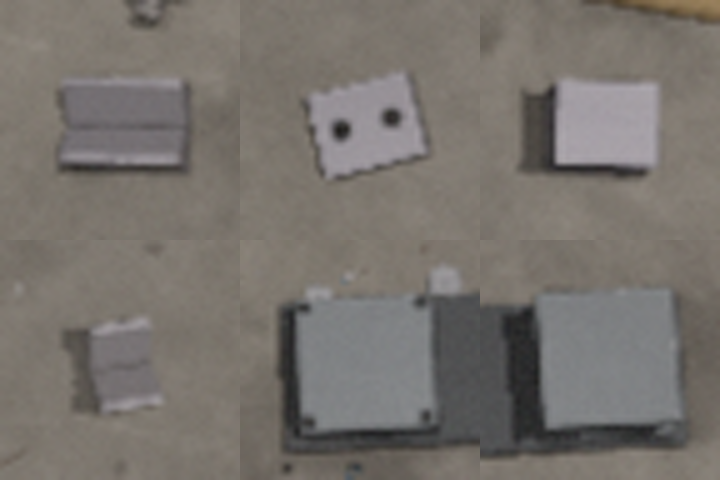

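The crops show clean outlines of all four parts. The V tops have bright edge strips, and the low pedestal has four corner screws. Next I measure them.

```bash
cat > meas.py <<'E'
from h import *
S=6
def comp(tag,x,y,r,lo,hi=255,br=-7):
    c=load(tag)[0]; x0,y0=int(x)-r,int(y)-r
    p=cv2.resize(c[y0:y0+2*r,x0:x0+2*r],None,fx=S,fy=S,interpolation=cv2.INTER_CUBIC).astype(int)
    m=((p[...,2]-p[...,0]>br)&(p.mean(2)>lo)&(p.mean(2)<hi)).astype(np.uint8)
    m=cv2.morphologyEx(m,cv2.MORPH_OPEN,np.ones((5,5)))
    n,l,s,_=cv2.connectedComponentsWithStats(m); k=1+np.argmax(s[1:,4]); m=(l==k).astype(np.uint8)
    co=max(cv2.findContours(m,cv2.RETR_EXTERNAL,cv2.CHAIN_APPROX_NONE)[0],key=cv2.contourArea)[:,0].astype(float)
    return (co+.5)/S-.5+[x0,y0]
def rect(tag,co,z):
    P=np.array([ray(tag,u,v,z)[:2] for u,v in co]); (cx,cy),(w,h),a=cv2.minAreaRect((P*1000).astype(np.float32))
    M=cv2.moments((P*1e4).astype(np.float32)); return (round(cx,1),round(cy,1)),(round(w,1),round(h,1)),round(a,1),[round(M['m10']/M['m00']/10,1),round(M['m01']/M['m00']/10,1)],round(M['m00']/100)
E
python3 - <<'E'
from meas import *
for n,(x,y,r,lo,hi,br,z) in dict(LV=(224,272,24,92,255,-7,.034),FP=(241,337,24,80,255,-7,.02),HP=(546,277,24,130,255,-7,.04),SV=(531,357,24,97,255,-7,.034),LP=(340,257,24,105,255,-3,.042),UP=(447,250,24,105,255,-3,.062),pipe=(396,345,75,120,255,-9,.019)).items():
    co=comp('top0',x*.7,y*.7,r,lo,hi,br); print(n,rect('top0',co,z), co.min(0).round(1),co.max(0).round(1))
E
```

```text
LV ((591.7, 335.1), (51.2, 74.9), 0.4, [591.6, 335.3], 3511) [143.4 181.1] [169.4 198.4]
FP ((458.9, 297.8), (52.2, 63.7), 14.9, [459.0, 297.6], 3116) [156.6 225.1] [181.2 246.1]
HP ((585.1, -327.5), (60.4, 50.0), 87.8, [585.1, -327.6], 2873) [372.9 184.4] [393.4 201.9]
SV ((420.0, -290.5), (51.3, 37.8), 9.8, [419.7, -290.2], 1677) [364.6 240.2] [378.9 259.1]
LP ((627.0, 98.6), (84.3, 78.7), 2.6, [624.4, 99.1], 5706) [224.1 164.1] [251.6 192.4]
UP ((636.6, -121.0), (79.1, 81.2), 3.4, [636.6, -120.8], 6053) [298.8 160.2] [328.1 187.9]
pipe ((446.2, -19.0), (32.9, 380.1), 3.6, [445.7, -21.7], 11431) [212.6 231.4] [342.2 249.8]
```

```bash
cat > go.py <<'E'
import sys
from h import *
from scipy.spatial.transform import Rotation as Ro
x,y,z,yaw=map(float,sys.argv[1:5]); o=manip.get_obs(); R=o['orientation']; p=o['tool_pos']
a=np.deg2rad(yaw); c,s=np.cos(a),np.sin(a); D=np.array([[-s,c,0],[c,s,0],[0,0,-1]])
print('t',round(o['clock'],2),'at',(p*1000).round(1),'yaw',np.rad2deg(np.arctan2(R[1,1],R[0,1])).round(2),'w',round(o['gripper_width']*1000,1),'F',o['force'].round(1),'ff',round(o['finger_force'],1))
print('turn',Ro.from_matrix(R.T@D).as_rotvec().round(4),'shift mm (after turn)',(D.T@(np.array([x,y,z])-p)*1000).round(1))
E
python3 - <<'E'
from meas import *
for n,(x,y,r,z) in dict(LV=(224,272,24,.034),SV=(531,357,20,.034)).items():
  for lo in (97,105,110): print(n,lo,rect('top0',comp('top0',x*.7,y*.7,r,lo),z))
for n,p in dict(LP=(.6243,.0988,.042),UP=(.6367,-.1209,.062),HP=(.585,-.3275,.04),FP=(.459,.2978,.02),LV=(.5917,.337,.034),SV=(.42,-.2903,.034)).items(): print(n,(proj('side0',p)/.7).round(1))
E
python3 go.py .5851 -.3275 .25 -2.2
```

```text
LV 97 ((591.8, 336.0), (71.9, 51.6), 88.7, [591.7, 335.6], 3442)
LV 105 ((603.5, 336.2), (27.6, 70.2), 0.4, [604.0, 335.8], 1716)
LV 110 ((604.2, 336.7), (26.1, 69.3), 0.4, [604.8, 335.9], 1555)
SV 97 ((420.0, -290.5), (51.3, 37.8), 9.8, [419.7, -290.2], 1677)
SV 105 ((420.1, -291.0), (51.3, 36.8), 9.8, [419.9, -290.6], 1538)
SV 110 ((433.1, -289.2), (25.1, 36.2), 12.2, [433.2, -289.1], 736)
LP [399.6 272.6]
UP [473.1 308.2]
HP [529.3 385.7]
FP [283.3 263.5]
LV [329.8 238.6]
SV [427.1 410.1]
t 0.1 at [280.9 557.6 252.1] yaw 63.26 w 85.4 F [-0.7 -0.   0.5] ff 0.0
turn [-2.1000e-03  1.0000e-03  1.1424e+00] shift mm (after turn) [-872.7  338.     2.1]
```

Call:
{"method": "servo_tool", "body": {"steps": [[0,0,0.1428,0,0,0,1],[0,0,0.1428,0,0,0,1],[0,0,0.1428,0,0,0,1],[0,0,0.1428,0,0,0,1],[0,0,0.1428,0,0,0,1],[0,0,0.1428,0,0,0,1],[0,0,0.1428,0,0,0,1],[0,0,0.1428,0,0,0,1]], "force": 60}}

```text
clock: 0.9
tool_pos: [0.281, 0.5578, 0.2525]
orientation: [[0.044, 0.999, -0.001], [0.999, -0.044, -0.001], [-0.001, -0.001, -1.0]]
force: [0.1, -0.2, 0.1]
gripper_width: 0.0856
finger_force: 0.0
```

Call:
{"method": "servo_tool", "body": {"steps": [[0,0,0,-0.0436,0.0169,0,1],[0,0,0,-0.0436,0.0169,0,1],[0,0,0,-0.0436,0.0169,0,1],[0,0,0,-0.0436,0.0169,0,1],[0,0,0,-0.0436,0.0169,0,1],[0,0,0,-0.0436,0.0169,0,1],[0,0,0,-0.0436,0.0169,0,1],[0,0,0,-0.0436,0.0169,0,1],[0,0,0,-0.0436,0.0169,0,1],[0,0,0,-0.0436,0.0169,0,1]]}}

```text
clock: 1.9
tool_pos: [0.4333, 0.1142, 0.253]
orientation: [[0.038, 0.999, -0.0], [0.999, -0.038, 0.0], [0.0, -0.0, -1.0]]
force: [1.1, -1.4, 0.6]
gripper_width: 0.0852
finger_force: 0.0
```

Call:
{"method": "servo_tool", "body": {"steps": [[0,0,0,-0.0436,0.0169,0,1],[0,0,0,-0.0436,0.0169,0,1],[0,0,0,-0.0436,0.0169,0,1],[0,0,0,-0.0436,0.0169,0,1],[0,0,0,-0.0436,0.0169,0,1],[0,0,0,-0.0436,0.0169,0,1],[0,0,0,-0.0436,0.0169,0,1],[0,0,0,-0.0436,0.0169,0,1],[0,0,0,-0.0436,0.0169,0,1],[0,0,0,-0.0436,0.0169,0,1]]}}

```text
clock: 2.9
tool_pos: [0.5855, -0.3279, 0.2524]
orientation: [[0.039, 0.999, -0.001], [0.999, -0.039, 0.001], [0.001, -0.001, -1.0]]
force: [0.7, 0.2, -0.4]
gripper_width: 0.0853
finger_force: 0.0
```

```bash
python3 go.py .5851 -.3275 .10 -2.2
```

```text
t 2.9 at [ 585.5 -327.9  252.4] yaw -2.22 w 85.3 F [ 0.7  0.2 -0.4] ff 0.0
turn [-0.001  -0.0009 -0.0003] shift mm (after turn) [  0.4  -0.5 152.4]
```

Call:
{"method": "servo_tool", "body": {"steps": [[0,0,0,0,0,0.04,1],[0,0,0,0,0,0.045,1],[0,0,0,0,0,0.045,1],[0,0,0,0,0,0.045,1],[0,0,0,0,0,0.035,1],[0,0,0,0,0,0.015,1],[0,0,0,0,0,0,0.3],[0,0,0,0,0,0,0.3],[0,0,0,0,0,0,0.3],[0,0,0,0,0,0,0.3]], "force": 60}}

```text
clock: 3.9
tool_pos: [0.5875, -0.3275, 0.0314]
orientation: [[0.038, 0.999, 0.004], [0.999, -0.038, -0.003], [-0.003, 0.005, -1.0]]
force: [-1.1, -0.1, 1.2]
gripper_width: 0.0493
finger_force: 64.4
```

Call:
{"method": "servo_tool", "body": {"steps": [[0,0,0,0,0,0,0.3],[0,0,0,0,0,0,0.3],[0,0,0,0,0,0,0.3]]}}

```text
clock: 4.2
tool_pos: [0.5875, -0.3275, 0.0314]
orientation: [[0.038, 0.999, 0.004], [0.999, -0.038, -0.003], [-0.003, 0.004, -1.0]]
force: [0.3, 0.4, 6.8]
gripper_width: 0.0491
finger_force: 65.2
```

```bash
python3 go.py .6243 .0988 .22 3.3
```

```text
t 4.2 at [ 587.5 -327.5   31.4] yaw -2.2 w 49.1 F [0.3 0.4 6.8] ff 65.2
turn [ 0.0041  0.003  -0.096 ] shift mm (after turn) [ 423.5   61.3 -188.6]
```

Call:
{"method": "servo_tool", "body": {"steps": [[0,0,0,0,0,-0.01,0.3],[0,0,0,0,0,-0.03,0.3],[0,0,0,0,0,-0.04,0.3],[0,0,0,0,0,-0.04,0.3],[0,0,0,0,0,-0.04,0.3],[0,0,0,0,0,-0.03,0.3],[0,0,0,0,0,0,0.3]]}}

```text
clock: 4.9
tool_pos: [0.5882, -0.3279, 0.2251]
orientation: [[0.038, 0.999, 0.009], [0.999, -0.038, -0.006], [-0.006, 0.009, -1.0]]
force: [1.1, -0.3, -1.8]
gripper_width: 0.0491
finger_force: 64.4
```

```bash
python3 go.py .6243 .0988 .22 3.3; python3 - <<'E'
from h import *
f=snap('side','s1'); u,v=proj('s1',manip.get_obs()['tool_pos']); u,v=int(u),int(v); print(u,v)
cv2.imwrite('pics/s1c.png',cv2.resize(f['color'][v-70:v+50,u-80:u+80,::-1],None,fx=5,fy=5,interpolation=cv2.INTER_CUBIC))
E
```

```text
t 4.9 at [ 588.2 -327.9  225.1] yaw -2.19 w 49.1 F [ 1.1 -0.3 -1.8] ff 64.4
turn [ 0.0092  0.0065 -0.0959] shift mm (after turn) [423.9  60.6   5.1]
380 195
```

View pics/s1c.png

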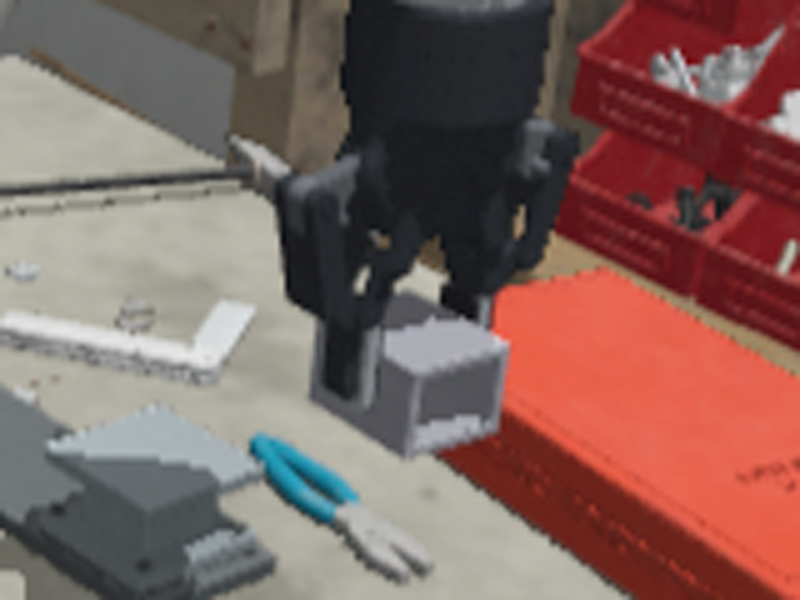

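The packer hangs level in the jaws, with the fingertips several mm above its underside. I carry it to the low pedestal.

Call:
{"method": "servo_tool", "body": {"steps": [[0.005,0.0035,-0.096,0,0,0,0.3],[0,0,0,0.0424,0.00606,0,0.3],[0,0,0,0.0424,0.00606,0,0.3],[0,0,0,0.0424,0.00606,0,0.3],[0,0,0,0.0424,0.00606,0,0.3],[0,0,0,0.0424,0.00606,0,0.3],[0,0,0,0.0424,0.00606,0,0.3],[0,0,0,0.0424,0.00606,0,0.3],[0,0,0,0.0424,0.00606,0,0.3],[0,0,0,0.0424,0.00606,0,0.3]]}}

```text
clock: 5.95
tool_pos: [0.6155, 0.0597, 0.2153]
orientation: [[-0.057, 0.998, -0.012], [0.998, 0.057, 0.004], [0.004, -0.012, -1.0]]
force: [0.9, 0.4, -3.1]
gripper_width: 0.049
finger_force: 64.2
```

Call:
{"method": "servo_tool", "body": {"steps": [[0,0,0,0.0424,0.00606,0,0.3],[0,0,0,0,0,0.02,0.3],[0,0,0,0,0,0.03,0.3],[0,0,0,0,0,0.03,0.3],[0,0,0,0,0,0.02,0.3],[0,0,0,0,0,0,0.3]]}}

```text
clock: 6.55
tool_pos: [0.6147, 0.1007, 0.1114]
orientation: [[-0.058, 0.998, -0.021], [0.998, 0.058, 0.003], [0.004, -0.02, -1.0]]
force: [-0.7, 0.2, -3.6]
gripper_width: 0.0492
finger_force: 64.1
```

```bash
python3 go.py .6243 .0988 .0735 3.3; python3 - <<'E'
from h import *
f=snap('side','s2'); u,v=proj('s2',manip.get_obs()['tool_pos']); u,v=int(u),int(v); print(u,v)
cv2.imwrite('pics/s2c.png',cv2.resize(f['color'][v-60:v+60,u-80:u+80,::-1],None,fx=5,fy=5,interpolation=cv2.INTER_CUBIC))
E
```

```text
t 6.55 at [614.7 100.7 111.4] yaw 3.31 w 49.2 F [-0.7  0.2 -3.6] ff 64.1
turn [-0.0205 -0.0038  0.0001] shift mm (after turn) [-2.5  9.5 37.9]
277 168
```

View pics/s2c.png

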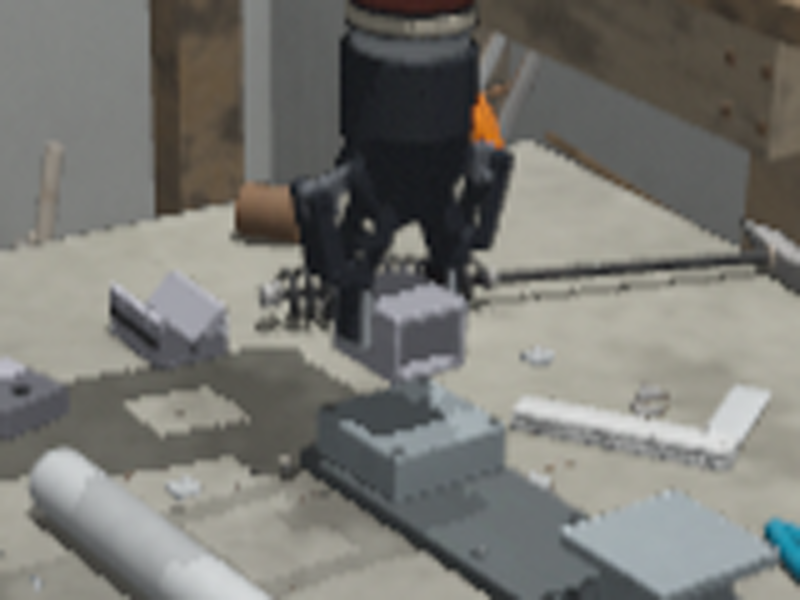

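The packer is above the low pedestal, tilted slightly and 9 mm short in x. I correct this and look at the numbers again.

Call:
{"method": "servo_tool", "body": {"steps": [[-0.0246,-0.0068,0,0,0,0,0.3],[0,0,0,-0.0025,0.0095,0,0.3],[0,0,0,0,0,0.015,0.3],[0,0,0,0,0,0.01,0.3],[0,0,0,0,0,0,0.3]]}}

```text
clock: 7.1
tool_pos: [0.6292, 0.0988, 0.0921]
orientation: [[-0.057, 0.998, 0.015], [0.998, 0.057, -0.002], [-0.003, 0.015, -1.0]]
force: [-1.1, -1.1, -2.4]
gripper_width: 0.0491
finger_force: 64.2
```

```bash
python3 go.py .6243 .0988 .0735 3.3
```

```text
t 7.1 at [629.2  98.8  92.1] yaw 3.29 w 49.1 F [-1.1 -1.1 -2.4] ff 64.2
turn [ 0.0146  0.003  -0.0002] shift mm (after turn) [ 0.3 -4.9 18.6]
```

Call:
{"method": "servo_tool", "body": {"steps": [[0,0,0,0,0,0,0.3],[0,0,0,0,0,0,0.3],[0,0,0,0,0,0,0.3]]}}

```text
clock: 7.4
tool_pos: [0.6316, 0.099, 0.0953]
orientation: [[-0.058, 0.998, 0.021], [0.998, 0.058, -0.002], [-0.003, 0.021, -1.0]]
force: [0.3, -0.3, -3.0]
gripper_width: 0.0492
finger_force: 64.2
```

```bash
python3 go.py .6243 .0988 .0735 3.3
```

```text
t 7.4 at [631.6  99.   95.3] yaw 3.3 w 49.2 F [ 0.3 -0.3 -3. ] ff 64.2
turn [0.0207 0.0031 0.    ] shift mm (after turn) [ 0.2 -7.3 21.8]
```

Call:
{"method": "servo_tool", "body": {"steps": [[0,0,0,0,0,0,0.3],[0,0,0,0,0,0,0.3],[0,0,0,0,0,0,0.3],[0,0,0,0,0,0,0.3],[0,0,0,0,0,0,0.3]]}}

```text
clock: 7.9
tool_pos: [0.6312, 0.099, 0.0948]
orientation: [[-0.058, 0.998, 0.02], [0.998, 0.058, -0.002], [-0.003, 0.02, -1.0]]
force: [0.2, 0.1, -2.4]
gripper_width: 0.0488
finger_force: 64.2
```

Call:
{"method": "servo_tool", "body": {"steps": [[0,0,0,0,0,0,0.3],[0,0,0,0,0,0,0.3],[0,0,0,0,0,0,0.3],[0,0,0,0,0,0,0.3],[0,0,0,0,0,0,0.3]]}}

```text
clock: 8.4
tool_pos: [0.6312, 0.0989, 0.0948]
orientation: [[-0.057, 0.998, 0.02], [0.998, 0.058, -0.002], [-0.003, 0.02, -1.0]]
force: [0.3, 0.3, -2.6]
gripper_width: 0.0492
finger_force: 64.2
```

```bash
python3 go.py .6243 .0988 .0735 3.3
```

```text
t 8.4 at [631.2  98.9  94.8] yaw 3.3 w 49.2 F [ 0.3  0.3 -2.6] ff 64.2
turn [ 0.0198  0.0031 -0.0001] shift mm (after turn) [ 0.3 -6.9 21.3]
```

Call:
{"method": "servo_tool", "body": {"steps": [[0.0157,0,0,0,-0.0069,0,0.3],[0,0,0,0,0,0.01,0.3],[0,0,0,0,0,0.007,0.3],[0,0,0,0,0,0,0.3],[0,0,0,0,0,0,0.3],[0,0,0,0,0,0,0.3],[0,0,0,0,0,0,0.3],[0,0,0,0,0,0,0.3]]}}

```text
clock: 9.2
tool_pos: [0.6247, 0.0985, 0.078]
orientation: [[-0.057, 0.998, 0.005], [0.998, 0.057, -0.003], [-0.003, 0.005, -1.0]]
force: [-0.8, 0.3, -3.2]
gripper_width: 0.0493
finger_force: 64.3
```

```bash
python3 go.py .6243 .0988 .0735 3.3
```

```text
t 9.2 at [624.7  98.5  78. ] yaw 3.3 w 49.3 F [-0.8  0.3 -3.2] ff 64.3
turn [ 0.0048  0.003  -0.0001] shift mm (after turn) [ 0.3 -0.4  4.5]
```

Good. I lower it 4.5 mm, open gently, and back off.

Call:
{"method": "servo_tool", "body": {"steps": [[0,0,0,0,0,0.003,0.3],[0,0,0,0,0,0.0016,0.3],[0,0,0,0,0,0,0.3],[0,0,0,0,0,0,0.3],[0,0,0,0,0,0,0.3]]}}

```text
clock: 9.7
tool_pos: [0.6246, 0.0985, 0.0734]
orientation: [[-0.058, 0.998, 0.005], [0.998, 0.058, -0.003], [-0.003, 0.004, -1.0]]
force: [-1.2, -0.4, 0.5]
gripper_width: 0.0491
finger_force: 64.3
```

```bash
python3 go.py .6243 .0988 .0735 3.3
```

```text
t 9.7 at [624.6  98.5  73.4] yaw 3.3 w 49.1 F [-1.2 -0.4  0.5] ff 64.3
turn [ 0.0044  0.0031 -0.    ] shift mm (after turn) [ 0.3 -0.3 -0.1]
```

Call:
{"method": "servo_tool", "body": {"steps": [[0,0,0,0,0,0,1],[0,0,0,0,0,0,1],[0,0,0,0,0,0,1],[0,0,0,0,0,-0.01,1],[0,0,0,0,0,-0.03,1],[0,0,0,0,0,-0.03,1],[0,0,0,0,0,-0.03,1],[0,0,0,0,0,-0.02,1]]}}

```text
clock: 10.5
tool_pos: [0.6253, 0.0989, 0.1969]
orientation: [[-0.058, 0.998, 0.009], [0.998, 0.058, -0.003], [-0.003, 0.009, -1.0]]
force: [0.6, -0.7, 0.1]
gripper_width: 0.0855
finger_force: 0.0
```

Call:
{"method": "servo_tool", "body": {"steps": [[0.004,0.003,-0.1,0,0,0,1],[0,0,-0.1025,0,0,0,1],[0,0,0,0.0336,-0.0155,0,1],[0,0,0,0.0336,-0.0155,0,1],[0,0,0,0.0336,-0.0155,0,1],[0,0,0,0.0336,-0.0155,0,1],[0,0,0,0.0336,-0.0155,0,1],[0,0,0,0.0336,-0.0155,0,1],[0,0,0,0.0336,-0.0155,0,1]]}}

```text
clock: 11.4
tool_pos: [0.4578, 0.2994, 0.1941]
orientation: [[-0.257, 0.966, 0.001], [0.966, 0.257, 0.0], [0.0, 0.001, -1.0]]
force: [-0.2, 0.2, -0.3]
gripper_width: 0.0854
finger_force: 0.0
```

Call:
{"method": "servo_tool", "body": {"steps": [[0,0,0,0,0,0.03,1],[0,0,0,0,0,0.03,1],[0,0,0,0,0,0.03,1],[0,0,0,0,0,0,1],[0,0,0,0,0,0,1],[0,0,0,0,0,0,1],[0,0,0,0,0,0,1]]}}

```text
clock: 12.1
tool_pos: [0.4603, 0.2989, 0.1054]
orientation: [[-0.257, 0.966, 0.004], [0.966, 0.257, 0.002], [0.001, 0.004, -1.0]]
force: [0.5, 0.0, -0.5]
gripper_width: 0.0853
finger_force: 0.0
```

```bash
python3 go.py .459 .2977 .0255 14.9; python3 - <<'E'
from meas import *
f=snap('top','t2'); x,y=proj('t2',(.6243,.0988,.082)); print(x,y)
print(rect('t2',comp('t2',x,y,24,140),.082)); x,y=int(x),int(y)
cv2.imwrite('pics/t2c.png',cv2.resize(f['color'][y-30:y+30,x-40:x+40,::-1],None,fx=8,fy=8,interpolation=cv2.INTER_CUBIC))
E
```

```text
t 12.1 at [460.3 298.9 105.4] yaw 14.89 w 85.3 F [ 0.5  0.  -0.5] ff 0.0
turn [ 0.0041 -0.0006 -0.0002] shift mm (after turn) [-0.8 -1.6 79.9]
236.96792250971924 176.1595680917901
((630.6, 98.6), (60.0, 62.3), 2.1, [627.1, 98.3], 3003)
```

View pics/t2c.png

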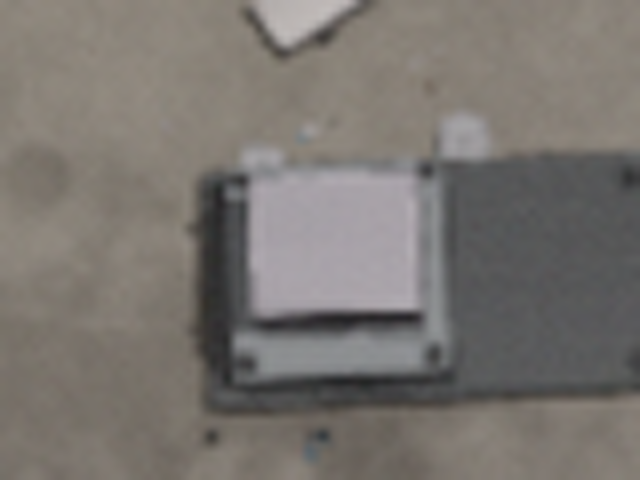

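The hollow packer sits on the low pedestal. Its top face is centred at about pixel (237.4,175.8) against a predicted (237.0,176.2), so it is within about 1 mm. Now I grasp the flat packer.

Call:
{"method": "servo_tool", "body": {"steps": [[0.004,0,0,-0.0008,-0.0016,0.01,1],[0,0,0,0,0,0.025,1],[0,0,0,0,0,0.025,1],[0,0,0,0,0,0.015,1],[0,0,0,0,0,0,1],[0,0,0,0,0,0,1],[0,0,0,0,0,0,1],[0,0,0,0,0,0,1]]}}

```text
clock: 12.95
tool_pos: [0.4582, 0.2975, 0.0294]
orientation: [[-0.257, 0.966, -0.001], [0.966, 0.257, -0.0], [0.0, -0.001, -1.0]]
force: [-0.3, 1.0, -0.1]
gripper_width: 0.0856
finger_force: 0.0
```

```bash
python3 go.py .459 .2977 .0255 14.9; python3 - <<'E'
from meas import *
x,y=proj('t2',(.6243,.0988,.082))
c,K,T=load('t2'); x0,y0=int(x)-24,int(y)-24
p=cv2.resize(c[y0:y0+48,x0:x0+48],None,fx=6,fy=6,interpolation=cv2.INTER_CUBIC).astype(int)
m=((p[...,2]-p[...,1]>2)&(p[...,0]-p[...,1]>1.5)&(p.mean(2)>135)).astype(np.uint8)
m=cv2.morphologyEx(m,cv2.MORPH_OPEN,np.ones((15,15)));m=cv2.morphologyEx(m,cv2.MORPH_CLOSE,np.ones((15,15)))
co=max(cv2.findContours(m,0,cv2.CHAIN_APPROX_NONE)[0],key=cv2.contourArea)[:,0].astype(float)
print(rect('t2',(co+.5)/6-.5+[x0,y0],.082))
for u,v in ((238,190),(428,170),(245,362),(433,355)): print((ray('t2',(u+.5)/8-.5+196,(v+.5)/8-.5+146,.042)*1000).round(1))
E
```

```text
t 12.95 at [458.2 297.5  29.4] yaw 14.9 w 85.6 F [-0.3  1.  -0.1] ff 0.0
turn [-0.0014 -0.0002  0.    ] shift mm (after turn) [-0.   0.9  3.9]
((625.8, 97.2), (49.8, 60.4), 1.6, [625.5, 97.1], 2872)
[652.2 135.3  42. ]
[660.2  66.   42. ]
[588.5 131.8  42. ]
[591.6  63.5  42. ]
```

Call:
{"method": "servo_tool", "body": {"steps": [[0,0,0,0,0.0009,0.004,1],[0,0,0,0,0,0,1],[0,0,0,0,0,0,0.3],[0,0,0,0,0,0,0.3],[0,0,0,0,0,0,0.3],[0,0,0,0,0,0,0.3],[0,0,0,0,0,0,0.3],[0,0,0,0,0,0,0.3]]}}

```text
clock: 13.75
tool_pos: [0.4584, 0.2974, 0.0245]
orientation: [[-0.257, 0.966, -0.003], [0.966, 0.257, -0.001], [-0.0, -0.003, -1.0]]
force: [0.1, 0.4, 4.2]
gripper_width: 0.0487
finger_force: 65.0
```

```bash
python3 go.py .6363 -.1202 .2 3.3
```

```text
t 13.75 at [458.4 297.4  24.5] yaw 14.9 w 48.7 F [0.1 0.4 4.2] ff 65.0
turn [-0.0029  0.0003  0.2025] shift mm (after turn) [-427.2  153.5 -175.5]
```

Call:
{"method": "servo_tool", "body": {"steps": [[0,0,0,0,0,-0.01,0.3],[0,0,0,0,0,-0.03,0.3],[0,0,0,0,0,-0.035,0.3],[0,0,0,0,0,-0.035,0.3],[0,0,0,0,0,-0.035,0.3],[0,0,0,0,0,-0.03,0.3],[0,0,0.1,0,0,0,0.3],[0,0,0.1025,0,0,0,0.3],[0,0,0,0,0,0,0.3]]}}

```text
clock: 14.65
tool_pos: [0.4573, 0.2968, 0.1982]
orientation: [[-0.058, 0.998, -0.006], [0.998, 0.058, -0.002], [-0.002, -0.006, -1.0]]
force: [0.5, 0.6, -3.7]
gripper_width: 0.0487
finger_force: 64.4
```

Call:
{"method": "servo_tool", "body": {"steps": [[0,0,0,-0.0427,0.01535,0,0.3],[0,0,0,-0.0427,0.01535,0,0.3],[0,0,0,-0.0427,0.01535,0,0.3],[0,0,0,-0.0427,0.01535,0,0.3],[0,0,0,-0.0427,0.01535,0,0.3],[0,0,0,-0.0427,0.01535,0,0.3],[0,0,0,-0.0427,0.01535,0,0.3],[0,0,0,-0.0427,0.01535,0,0.3],[0,0,0,-0.0427,0.01535,0,0.3],[0,0,0,-0.0427,0.01535,0,0.3]]}}

```text
clock: 15.65
tool_pos: [0.6357, -0.1215, 0.1973]
orientation: [[-0.06, 0.998, -0.007], [0.998, 0.06, -0.0], [0.0, -0.007, -1.0]]
force: [0.6, 0.3, -3.6]
gripper_width: 0.0489
finger_force: 64.3
```

Call:
{"method": "servo_tool", "body": {"steps": [[0,0,0,0,0,0.02,0.3],[0,0,0,0,0,0.03,0.3],[0,0,0,0,0,0.02,0.3],[0,0,0,0,0,0,0.3],[0,0,0,0,0,0,0.3],[0,0,0,0,0,0,0.3],[0,0,0,0,0,0,0.3],[0,0,0,0,0,0,0.3]]}}

```text
clock: 16.45
tool_pos: [0.6371, -0.1203, 0.1306]
orientation: [[-0.058, 0.998, -0.001], [0.998, 0.058, -0.002], [-0.002, -0.001, -1.0]]
force: [-0.3, -0.2, -2.8]
gripper_width: 0.0483
finger_force: 64.2
```

```bash
python3 go.py .6363 -.1202 .0865 3.3
```

```text
t 16.45 at [ 637.1 -120.3  130.6] yaw 3.33 w 48.3 F [-0.3 -0.2 -2.8] ff 64.2
turn [-0.0013  0.0021  0.0005] shift mm (after turn) [ 0.1 -0.8 44.1]
```

Call:
{"method": "servo_tool", "body": {"steps": [[0.0016,0.002,0,0,-0.0008,0.01,0.3],[0,0,0,0,0,0.015,0.3],[0,0,0,0,0,0.01,0.3],[0,0,0,0,0,0.005,0.3],[0,0,0,0,0,0,0.3],[0,0,0,0,0,0,0.3],[0,0,0,0,0,0,0.3],[0,0,0,0,0,0,0.3]]}}

```text
clock: 17.25
tool_pos: [0.6352, -0.1203, 0.0889]
orientation: [[-0.057, 0.998, -0.005], [0.998, 0.057, 0.0], [0.001, -0.005, -1.0]]
force: [-0.2, -0.3, -3.6]
gripper_width: 0.0488
finger_force: 64.3
```

```bash
python3 go.py .6363 -.1202 .0865 3.3
```

```text
t 17.25 at [ 635.2 -120.3   88.9] yaw 3.3 w 48.8 F [-0.2 -0.3 -3.6] ff 64.3
turn [-0.0053 -0.0008 -0.0001] shift mm (after turn) [-0.   1.1  2.4]
```

Call:
{"method": "servo_tool", "body": {"steps": [[-0.0024,-0.001,0,0,0.001,0.001,0.3],[0,0,0,0,0,0.002,0.3],[0,0,0,0,0,0,0.3],[0,0,0,0,0,0,0.3],[0,0,0,0,0,0,0.3]]}}

```text
clock: 17.75
tool_pos: [0.6365, -0.1203, 0.0866]
orientation: [[-0.058, 0.998, -0.002], [0.998, 0.058, -0.001], [-0.0, -0.002, -1.0]]
force: [-1.2, -0.0, 2.8]
gripper_width: 0.0485
finger_force: 64.9
```

```bash
python3 go.py .6363 -.1202 .0865 3.3
```

```text
t 17.75 at [ 636.5 -120.3   86.6] yaw 3.3 w 48.5 F [-1.2 -0.   2.8] ff 64.9
turn [-0.0022  0.0004 -0.0001] shift mm (after turn) [ 0.1 -0.2  0.1]
```

Call:
{"method": "servo_tool", "body": {"steps": [[0,0,0,0,0,0,1],[0,0,0,0,0,0,1],[0,0,0,0,0,0,1],[0,0,0,0,0,-0.01,1],[0,0,0,0,0,-0.03,1],[0,0,0,0,0,-0.03,1],[0,0,0,0,0,-0.03,1],[0,0,0.054,0,0,-0.01,1],[0,0,0,0,0,0,1]]}}

```text
clock: 18.65
tool_pos: [0.6385, -0.1208, 0.2001]
orientation: [[-0.004, 1.0, 0.004], [1.0, 0.004, -0.002], [-0.002, 0.004, -1.0]]
force: [0.0, -0.6, 0.1]
gripper_width: 0.0851
finger_force: 0.0
```

Call:
{"method": "servo_tool", "body": {"steps": [[0,0,0,0.0457,-0.0043,0,1],[0,0,0,0.0457,-0.0043,0,1],[0,0,0,0.0457,-0.0043,0,1],[0,0,0,0.0457,-0.0043,0,1],[0,0,0,0.0457,-0.0043,0,1],[0,0,0,0.0457,-0.0043,0,1],[0,0,0,0.0457,-0.0043,0,1],[0,0,0,0.0457,-0.0043,0,1],[0,0,0,0.0457,-0.0043,0,1],[0,0,0,0.0457,-0.0043,0,1]]}}

```text
clock: 19.65
tool_pos: [0.5906, 0.3382, 0.1946]
orientation: [[-0.005, 1.0, -0.005], [1.0, 0.005, -0.001], [-0.001, -0.005, -1.0]]
force: [1.2, -0.1, -0.2]
gripper_width: 0.0853
finger_force: 0.0
```

Call:
{"method": "servo_tool", "body": {"steps": [[0,0,0,0,0,0.03,1],[0,0,0,0,0,0.04,1],[0,0,0,0,0,0.03,1],[0,0,0,0,0,0.02,1],[0,0,0,0,0,0,1],[0,0,0,0,0,0,1],[0,0,0,0,0,0,1],[0,0,0,0,0,0,1]]}}

```text
clock: 20.45
tool_pos: [0.5929, 0.3373, 0.0782]
orientation: [[-0.004, 1.0, 0.0], [1.0, 0.004, 0.001], [0.001, 0.0, -1.0]]
force: [-1.2, -0.4, 0.9]
gripper_width: 0.0852
finger_force: 0.0
```

```bash
python3 go.py .5918 .3363 .028 0.2; cat >> meas.py <<'E'
def lilac(tag,p,z,lo=135,r=24,k=15):
    x,y=proj(tag,p); c=load(tag)[0]; x0,y0=int(x)-r,int(y)-r
    p=cv2.resize(c[y0:y0+2*r,x0:x0+2*r],None,fx=6,fy=6,interpolation=cv2.INTER_CUBIC).astype(int)
    m=((p[...,2]-p[...,1]>2)&(p[...,0]-p[...,1]>1.5)&(p.mean(2)>lo)).astype(np.uint8)
    m=cv2.morphologyEx(m,cv2.MORPH_OPEN,np.ones((k,k)));m=cv2.morphologyEx(m,cv2.MORPH_CLOSE,np.ones((k,k)))
    co=max(cv2.findContours(m,0,cv2.CHAIN_APPROX_NONE)[0],key=cv2.contourArea)[:,0].astype(float)
    return rect(tag,(co+.5)/6-.5+[x0,y0],z)
E
python3 - <<'E'
from meas import *
snap('top','t3')
print(lilac('t3',(.6246,.0985,.082),.082)); print(lilac('t3',(.6365,-.1203,.082),.082))
E
```

```text
t 20.45 at [592.9 337.3  78.2] yaw 0.21 w 85.2 F [-1.2 -0.4  0.9] ff 0.0
turn [ 0.0003 -0.0013  0.0002] shift mm (after turn) [-1.  -1.1 50.2]
((625.5, 97.4), (49.9, 61.2), 2.1, [625.4, 97.2], 2898)
((636.8, -119.7), (50.5, 60.8), 2.2, [637.0, -119.8], 2878)
```

Call:
{"method": "servo_tool", "body": {"steps": [[0,0,0,-0.001,-0.0011,0.02,1],[0,0,0,0,0,0.02,1],[0,0,0,0,0,0.01,1],[0,0,0,0,0,0,1],[0,0,0,0,0,0,1],[0,0,0,0,0,0,1],[0,0,0,0,0,0,1]]}}

```text
clock: 21.2
tool_pos: [0.5912, 0.3361, 0.0273]
orientation: [[-0.004, 1.0, -0.001], [1.0, 0.004, 0.001], [0.001, -0.001, -1.0]]
force: [-0.6, -0.2, -0.5]
gripper_width: 0.085
finger_force: 0.0
```

Call:
{"method": "servo_tool", "body": {"steps": [[0,0,0,0,0,0,0.3],[0,0,0,0,0,0,0.3],[0,0,0,0,0,0,0.3],[0,0,0,0,0,0,0.3],[0,0,0,0,0,0,0.3],[0,0,0,0,0,0,0.3]]}}

```text
clock: 21.8
tool_pos: [0.591, 0.336, 0.0267]
orientation: [[-0.004, 1.0, -0.001], [1.0, 0.004, 0.0], [0.0, -0.001, -1.0]]
force: [0.8, -0.5, 3.2]
gripper_width: 0.0493
finger_force: 65.8
```

```bash
python3 go.py .6245 .0993 .19 3.3
```

```text
t 21.8 at [591.  336.   26.7] yaw 0.2 w 49.3 F [ 0.8 -0.5  3.2] ff 65.8
turn [-0.0014 -0.0004 -0.0541] shift mm (after turn) [-238.2   19.9 -163.3]
```

Call:
{"method": "servo_tool", "body": {"steps": [[0,0,0,0,0,-0.01,0.3],[0,0,0,0,0,-0.03,0.3],[0,0,0,0,0,-0.035,0.3],[0,0,0,0,0,-0.035,0.3],[0,0,0,0,0,-0.035,0.3],[0,0,-0.0541,0,0,-0.02,0.3],[0,0,0,0,0,0,0.3]]}}

```text
clock: 22.5
tool_pos: [0.5919, 0.3364, 0.1942]
orientation: [[-0.058, 0.998, 0.001], [0.998, 0.058, 0.002], [0.002, 0.002, -1.0]]
force: [1.5, 0.7, -4.5]
gripper_width: 0.049
finger_force: 65.1
```

Call:
{"method": "servo_tool", "body": {"steps": [[0,0,0,-0.034,0.00284,0,0.3],[0,0,0,-0.034,0.00284,0,0.3],[0,0,0,-0.034,0.00284,0,0.3],[0,0,0,-0.034,0.00284,0,0.3],[0,0,0,-0.034,0.00284,0,0.3],[0,0,0,-0.034,0.00284,0,0.3],[0,0,0,-0.034,0.00284,0,0.3]]}}

```text
clock: 23.2
tool_pos: [0.6215, 0.0978, 0.1868]
orientation: [[-0.057, 0.998, -0.01], [0.998, 0.057, -0.0], [0.0, -0.01, -1.0]]
force: [0.2, -0.2, -4.6]
gripper_width: 0.0489
finger_force: 64.9
```

Call:
{"method": "servo_tool", "body": {"steps": [[0,0,0,0,0,0.02,0.3],[0,0,0,0,0,0.02,0.3],[0,0,0,0,0,0,0.3],[0,0,0,0,0,0,0.3],[0,0,0,0,0,0,0.3],[0,0,0,0,0,0,0.3],[0,0,0,0,0,0,0.3]]}}

```text
clock: 23.9
tool_pos: [0.6249, 0.0996, 0.1521]
orientation: [[-0.058, 0.998, -0.001], [0.998, 0.058, -0.0], [-0.0, -0.001, -1.0]]
force: [0.2, 0.0, -5.1]
gripper_width: 0.0491
finger_force: 64.7
```

```bash
python3 go.py .6245 .0993 .1087 3.3
```

```text
t 23.9 at [624.9  99.6 152.1] yaw 3.32 w 49.1 F [ 0.2  0.  -5.1] ff 64.7
turn [-0.0011  0.0001  0.0004] shift mm (after turn) [-0.3 -0.4 43.4]
```

Call:
{"method": "servo_tool", "body": {"steps": [[0,0,0,0,0,0.01,0.3],[0,0,0,0,0,0.015,0.3],[0,0,0,0,0,0.01,0.3],[0,0,0,0,0,0.005,0.3],[0,0,0,0,0,0,0.3],[0,0,0,0,0,0,0.3],[0,0,0,0,0,0,0.3],[0,0,0,0,0,0,0.3]]}}

```text
clock: 24.7
tool_pos: [0.6241, 0.0992, 0.111]
orientation: [[-0.058, 0.998, -0.003], [0.998, 0.058, -0.0], [-0.0, -0.003, -1.0]]
force: [0.2, -0.6, -4.4]
gripper_width: 0.0492
finger_force: 64.9
```

```bash
python3 go.py .6245 .0993 .1087 3.3
```

```text
t 24.7 at [624.1  99.2 111. ] yaw 3.3 w 49.2 F [ 0.2 -0.6 -4.4] ff 64.9
turn [-0.0028  0.0001 -0.    ] shift mm (after turn) [0.1 0.4 2.3]
```

Call:
{"method": "servo_tool", "body": {"steps": [[-0.0014,0.0005,0,0,0.0004,0.001,0.3],[0,0,0,0,0,0.0017,0.3],[0,0,0,0,0,0,0.3],[0,0,0,0,0,0,0.3],[0,0,0,0,0,0,0.3]]}}

```text
clock: 25.2
tool_pos: [0.6248, 0.0993, 0.1087]
orientation: [[-0.058, 0.998, -0.001], [0.998, 0.058, 0.0], [0.0, -0.001, -1.0]]
force: [-0.7, 0.1, -0.6]
gripper_width: 0.0492
finger_force: 65.2
```

```bash
python3 go.py .6245 .0993 .1087 3.3;python3 go.py .42 -.2905 .22 10
```

```text
t 25.2 at [624.8  99.3 108.7] yaw 3.3 w 49.2 F [-0.7  0.1 -0.6] ff 65.2
turn [-0.0008 -0.0004  0.0001] shift mm (after turn) [ 0.  -0.3 -0. ]
t 25.2 at [624.8  99.3 108.7] yaw 3.3 w 49.2 F [-0.7  0.1 -0.6] ff 65.2
turn [-0.0008 -0.0004 -0.1169] shift mm (after turn) [-348.3 -269.4 -111.3]
```

Call:
{"method": "servo_tool", "body": {"steps": [[0,0,0,0,0,0,1],[0,0,0,0,0,0,1],[0,0,0,0,0,0,1],[0,0,0,0,0,-0.01,1],[0,0,0,0,0,-0.03,1],[0,0,0,0,0,-0.03,1],[0,0,0,0,0,-0.03,1],[0,0,-0.1169,0,0,-0.01,1],[0,0,0,0,0,0,1]]}}

```text
clock: 26.1
tool_pos: [0.6267, 0.0993, 0.2225]
orientation: [[-0.174, 0.985, 0.005], [0.985, 0.174, 0.001], [-0.0, 0.005, -1.0]]
force: [-0.2, 0.0, -0.3]
gripper_width: 0.0854
finger_force: 0.0
```

Call:
{"method": "servo_tool", "body": {"steps": [[0,0,0,-0.0348,-0.0269,0,1],[0,0,0,-0.0348,-0.0269,0,1],[0,0,0,-0.0348,-0.0269,0,1],[0,0,0,-0.0348,-0.0269,0,1],[0,0,0,-0.0348,-0.0269,0,1],[0,0,0,-0.0348,-0.0269,0,1],[0,0,0,-0.0348,-0.0269,0,1],[0,0,0,-0.0348,-0.0269,0,1],[0,0,0,-0.0348,-0.0269,0,1],[0,0,0,-0.0348,-0.0269,0,1]]}}

```text
clock: 27.1
tool_pos: [0.4185, -0.2911, 0.2176]
orientation: [[-0.171, 0.985, -0.003], [0.985, 0.171, 0.001], [0.002, -0.002, -1.0]]
force: [0.9, -0.6, -0.2]
gripper_width: 0.0855
finger_force: 0.0
```

Call:
{"method": "servo_tool", "body": {"steps": [[0,0,0,0,0,0.03,1],[0,0,0,0,0,0.04,1],[0,0,0,0,0,0.035,1],[0,0,0,0,0,0.025,1],[0,0,0,0,0,0,1],[0,0,0,0,0,0,1],[0,0,0,0,0,0,1],[0,0,0,0,0,0,1]]}}

```text
clock: 27.9
tool_pos: [0.4212, -0.2912, 0.0904]
orientation: [[-0.173, 0.985, 0.001], [0.985, 0.173, -0.002], [-0.003, 0.001, -1.0]]
force: [0.3, 0.3, -0.3]
gripper_width: 0.0851
finger_force: 0.0
```

```bash
python3 go.py .42 -.2905 .028 10; python3 - <<'E'
from meas import *
f=snap('top','t4')
print(lilac('t4',(.6246,.0985,.11),.116,95)); x,y=proj('t4',(.631,-.01,.1)).astype(int)
cv2.imwrite('pics/t4c.png',cv2.resize(f['color'][y-40:y+40,x-66:x+66,::-1],None,fx=6,fy=6,interpolation=cv2.INTER_CUBIC))
E
```

```text
t 27.9 at [ 421.2 -291.2   90.4] yaw 9.99 w 85.1 F [ 0.3  0.3 -0.3] ff 0.0
turn [ 0.0007  0.0025 -0.0002] shift mm (after turn) [ 0.9 -1.  62.4]
((624.6, 100.8), (50.8, 69.9), 1.8, [624.4, 100.7], 3336)
```

View pics/t4c.png

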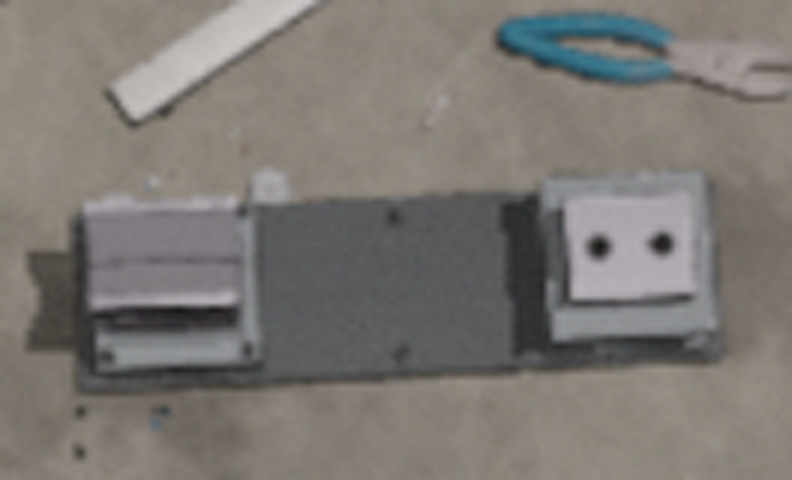

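The long V-block lies square on the hollow packer, and the flat packer is centred on the high pedestal. Both are within about 2 mm. Now the short V.

Call:
{"method": "servo_tool", "body": {"steps": [[0,0.0025,0,0.0009,-0.001,0.02,1],[0,0,0,0,0,0.025,1],[0,0,0,0,0,0.015,1],[0,0,0,0,0,0.003,1],[0,0,0,0,0,0,1],[0,0,0,0,0,0,1],[0,0,0,0,0,0,1],[0,0,0,0,0,0,1]]}}

```text
clock: 28.75
tool_pos: [0.4193, -0.2899, 0.0264]
orientation: [[-0.174, 0.985, -0.001], [0.985, 0.174, 0.001], [0.002, -0.0, -1.0]]
force: [-0.5, -0.0, 0.3]
gripper_width: 0.0851
finger_force: 0.0
```

```bash
python3 go.py .42 -.2905 .028 10
```

```text
t 28.75 at [ 419.3 -289.9   26.4] yaw 10.0 w 85.1 F [-0.5 -0.   0.3] ff 0.0
turn [-0.0005 -0.0015  0.    ] shift mm (after turn) [-0.7  0.6 -1.6]
```

Call:
{"method": "servo_tool", "body": {"steps": [[0,0,0,0,0,0,0.3],[0,0,0,0,0,0,0.3],[0,0,0,0,0,0,0.3],[0,0,0,0,0,0,0.3],[0,0,0,0,0,0,0.3],[0,0,0,0,0,0,0.3]]}}

```text
clock: 29.35
tool_pos: [0.419, -0.2897, 0.0259]
orientation: [[-0.174, 0.985, -0.001], [0.985, 0.174, 0.002], [0.002, -0.001, -1.0]]
force: [1.2, 0.1, 3.8]
gripper_width: 0.0492
finger_force: 63.7
```

```bash
python3 go.py .6365 -.1207 .19 3.3
```

```text
t 29.35 at [ 419.  -289.7   25.9] yaw 10.0 w 49.2 F [1.2 0.1 3.8] ff 63.7
turn [-0.0012 -0.0023  0.1169] shift mm (after turn) [ 156.2  226.8 -164.1]
```

Call:
{"method": "servo_tool", "body": {"steps": [[0,0,0,0,0,-0.01,0.3],[0,0,0,0,0,-0.03,0.3],[0,0,0,0,0,-0.035,0.3],[0,0,0,0,0,-0.035,0.3],[0,0,0,0,0,-0.035,0.3],[0,0,0.1169,0,0,-0.02,0.3],[0,0,0,0,0,0,0.3]]}}

```text
clock: 30.05
tool_pos: [0.4204, -0.2911, 0.1937]
orientation: [[-0.058, 0.998, 0.003], [0.998, 0.058, -0.002], [-0.002, 0.003, -1.0]]
force: [-0.6, -0.6, -3.0]
gripper_width: 0.0491
finger_force: 63.4
```

Call:
{"method": "servo_tool", "body": {"steps": [[0,0,0,0.0196,0.02835,0,0.3],[0,0,0,0.0196,0.02835,0,0.3],[0,0,0,0.0196,0.02835,0,0.3],[0,0,0,0.0196,0.02835,0,0.3],[0,0,0,0.0196,0.02835,0,0.3],[0,0,0,0.0196,0.02835,0,0.3],[0,0,0,0.0196,0.02835,0,0.3],[0,0,0,0.0196,0.02835,0,0.3]]}}

```text
clock: 30.85
tool_pos: [0.6353, -0.1186, 0.1867]
orientation: [[-0.06, 0.998, -0.008], [0.998, 0.06, 0.004], [0.005, -0.008, -1.0]]
force: [0.1, -0.9, -2.9]
gripper_width: 0.0495
finger_force: 63.5
```

Call:
{"method": "servo_tool", "body": {"steps": [[0,0,0,0,0,0.02,0.3],[0,0,0,0,0,0.02,0.3],[0,0,0,0,0,0,0.3],[0,0,0,0,0,0,0.3],[0,0,0,0,0,0,0.3],[0,0,0,0,0,0,0.3],[0,0,0,0,0,0,0.3]]}}

```text
clock: 31.55
tool_pos: [0.6369, -0.1205, 0.1517]
orientation: [[-0.057, 0.998, -0.0], [0.998, 0.057, 0.002], [0.002, 0.0, -1.0]]
force: [0.4, 1.0, -3.0]
gripper_width: 0.0495
finger_force: 63.5
```

```bash
python3 go.py .6365 -.12 .1079 3.3
```

```text
t 31.55 at [ 636.9 -120.5  151.7] yaw 3.29 w 49.5 F [ 0.4  1.  -3. ] ff 63.5
turn [ 0.     -0.0022 -0.0001] shift mm (after turn) [ 0.5 -0.4 43.8]
```

Call:
{"method": "servo_tool", "body": {"steps": [[0.001,0,0,0.0005,0,0.01,0.3],[0,0,0,0,0,0.015,0.3],[0,0,0,0,0,0.01,0.3],[0,0,0,0,0,0.005,0.3],[0,0,0,0,0,0,0.3],[0,0,0,0,0,0,0.3],[0,0,0,0,0,0,0.3],[0,0,0,0,0,0,0.3]]}}

```text
clock: 32.35
tool_pos: [0.6363, -0.1195, 0.1105]
orientation: [[-0.058, 0.998, -0.003], [0.998, 0.058, 0.003], [0.003, -0.003, -1.0]]
force: [-0.4, -0.6, -2.9]
gripper_width: 0.0492
finger_force: 63.7
```

```bash
python3 go.py .6365 -.12 .1079 3.3
```

```text
t 32.35 at [ 636.3 -119.5  110.5] yaw 3.3 w 49.2 F [-0.4 -0.6 -2.9] ff 63.7
turn [-0.0026 -0.0027  0.0001] shift mm (after turn) [-0.5  0.2  2.6]
```

Call:
{"method": "servo_tool", "body": {"steps": [[-0.0014,0,0,-0.0005,0.0002,0.001,0.3],[0,0,0,0,0,0.002,0.3],[0,0,0,0,0,0,0.3],[0,0,0,0,0,0,0.3],[0,0,0,0,0,0,0.3]]}}

```text
clock: 32.85
tool_pos: [0.6368, -0.1201, 0.1079]
orientation: [[-0.058, 0.998, -0.001], [0.998, 0.058, 0.002], [0.002, -0.001, -1.0]]
force: [-0.4, -0.2, 0.5]
gripper_width: 0.0492
finger_force: 64.0
```

```bash
python3 go.py .6365 -.12 .1079 3.3; python3 go.py .4462 -.02 .22 3.6
```

```text
t 32.85 at [ 636.8 -120.1  107.9] yaw 3.31 w 49.2 F [-0.4 -0.2  0.5] ff 64.0
turn [-0.0006 -0.0024  0.0001] shift mm (after turn) [ 0.1 -0.3  0. ]
t 32.85 at [ 636.8 -120.1  107.9] yaw 3.31 w 49.2 F [-0.4 -0.2  0.5] ff 64.0
turn [-0.0006 -0.0024 -0.0051] shift mm (after turn) [ 111.9 -183.9 -112.1]
```

Call:
{"method": "servo_tool", "body": {"steps": [[0,0,0,0,0,0,1],[0,0,0,0,0,0,1],[0,0,0,0,0,0,1],[0,0,0,0,0,-0.01,1],[0,0,0,0,0,-0.03,1],[0,0,0,0,0,-0.03,1],[0,0,0,0,0,-0.03,1],[-0.0006,-0.0024,-0.005,0,0,-0.01,1],[0,0,0,0,0,0,1]]}}

```text
clock: 33.75
tool_pos: [0.6381, -0.1206, 0.2204]
orientation: [[-0.063, 0.998, 0.004], [0.998, 0.063, -0.001], [-0.001, 0.004, -1.0]]
force: [0.4, -0.4, -0.5]
gripper_width: 0.0856
finger_force: 0.0
```

Call:
{"method": "servo_tool", "body": {"steps": [[0,0,0,0.0187,-0.0306,0,1],[0,0,0,0.0187,-0.0306,0,1],[0,0,0,0.0187,-0.0306,0,1],[0,0,0,0.0187,-0.0306,0,1],[0,0,0,0.0187,-0.0306,0,1],[0,0,0,0.0187,-0.0306,0,1],[0,0,0,0,0,0,1],[0,0,0,0,0,0,1],[0,0,0,0,0,0,1],[0,0,0,0,0,0,1]]}}

```text
clock: 34.75
tool_pos: [0.4472, -0.0203, 0.2175]
orientation: [[-0.062, 0.998, -0.001], [0.998, 0.062, 0.0], [0.0, -0.001, -1.0]]
force: [-0.1, 0.0, -0.4]
gripper_width: 0.0856
finger_force: 0.0
```

```bash
python3 go.py .4462 -.0187 .0255 3.6; python3 - <<'E'
from meas import *
f=snap('top','t5')
print(lilac('t5',(.6246,.0985,.116),.116,95),lilac('t5',(.6367,-.1209,.116),.116,95))
x,y=proj('t5',(.55,-.01,.1)).astype(int)
cv2.imwrite('pics/t5c.png',cv2.resize(f['color'][y-50:y+50,x-66:x+66,::-1],None,fx=6,fy=6,interpolation=cv2.INTER_CUBIC))
E
```

```text
t 34.75 at [447.2 -20.3 217.5] yaw 3.56 w 85.6 F [-0.1  0.  -0.4] ff 0.0
turn [-0.0011 -0.0004 -0.0008] shift mm (after turn) [  1.6  -0.9 192. ]
((624.2, 100.4), (49.9, 70.6), 1.8, [624.2, 100.5], 3329) ((634.7, -116.2), (54.6, 61.3), 6.2, [634.1, -116.5], 2742)
```

View pics/t5c.png

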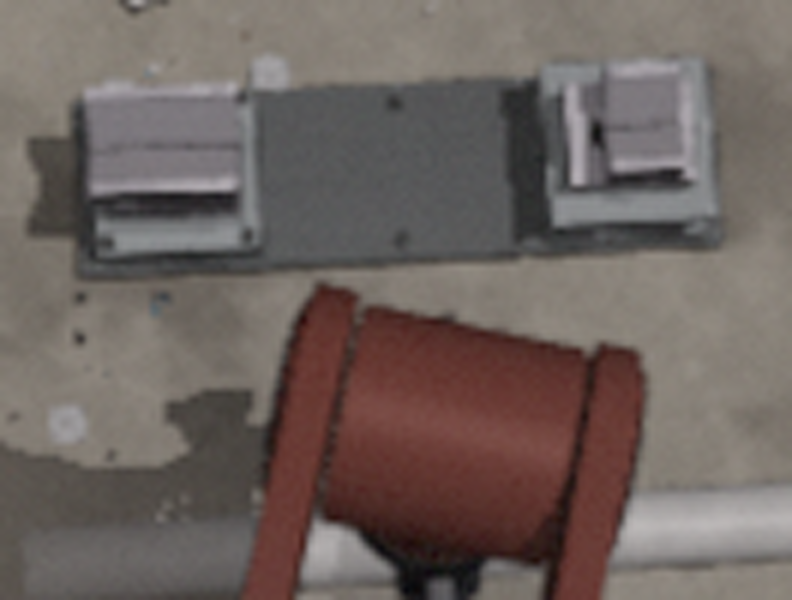

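```bash
python3 - <<'E'
from meas import *
x,y=proj('t5',(.55,-.01,.1)).astype(int)
f=lambda u,v,z:(ray('t5',(u+.5)/6-.5+x-66,(v+.5)/6-.5+y-50,z)*1000).round(1)[:2]
print(f(607,120,.116),f(687,118,.116),f(647,63,.116),f(650,180,.116),'fp',f(567,135,.082),f(600,187,.082), f(695,130,.082))
E
```

```text
[ 635.  -105.6] [ 636.2 -142.9] [ 662.2 -124.4] [ 606.8 -125.5] fp [634.6 -89.5] [ 609.6 -105.1] [ 637.5 -150.5]
```

Call:
{"method": "servo_tool", "body": {"steps": [[-0.001,0,0,0.0016,-0.0009,0.03,1],[0,0,0,0,0,0.035,1],[0,0,0,0,0,0.035,1],[0,0,0,0,0,0.025,1],[0,0,0,0,0,0.015,1],[0,0,0,0,0,0,1],[0,0,0,0,0,0,1],[0,0,0,0,0,0,1],[0,0,0,0,0,0,1]]}}

```text
clock: 35.7
tool_pos: [0.4466, -0.0185, 0.079]
orientation: [[-0.063, 0.998, 0.003], [0.998, 0.063, -0.0], [-0.0, 0.003, -1.0]]
force: [-0.2, 0.1, -0.2]
gripper_width: 0.0854
finger_force: 0.0
```

```bash
python3 go.py .4462 -.0187 .0255 3.6
```

```text
t 35.7 at [446.6 -18.5  79. ] yaw 3.59 w 85.4 F [-0.2  0.1 -0.2] ff 0.0
turn [ 0.0028  0.0003 -0.0002] shift mm (after turn) [-0.2 -0.4 53.5]
```

The short V centre reads about (635,-124) mm, roughly 3–4 mm off along the bar (exposed packer 16 mm on one side, 8 mm on the other). I check it in the side view before deciding.

```bash
python3 - <<'E'
from h import *
f=snap('side','s3'); u,v=proj('s3',(.6367,-.1209,.09)).astype(int); print(u,v)
cv2.imwrite('pics/s3c.png',cv2.resize(f['color'][v-40:v+35,u-50:u+50,::-1],None,fx=8,fy=8,interpolation=cv2.INTER_CUBIC))
th=np.deg2rad(3.3); ex=np.array([np.cos(th),np.sin(th),0]); ey=np.array([-np.sin(th),np.cos(th),0])
c0=np.array([.6367,-.1209,0])
for nm,a,b,z in [('SVnear-',-.025,-.018,.082),('SVnear+',-.025,.018,.082),('SVtop x+,y-',.025,-.018,.116),('FPx-y-',-.025,-.03,.082),('FPx-y+',-.025,.03,.082),('FPx+y-',.025,-.03,.082),('UPx-y-',-.04,-.04,.062),('UPx-y+',-.04,.04,.062),('UPx+y-',.04,-.04,.062)]:
    q=proj('s3',c0+a*ex+b*ey+[0,0,z]); print(nm,((q-[u-50,v-40]+.5)*8-.5).round())
E
```

```text
331 206
SVnear- [387. 391.]
SVnear+ [311. 345.]
SVtop x+,y- [516. 252.]
FPx-y- [413. 407.]
FPx-y+ [287. 330.]
FPx+y- [533. 363.]
UPx-y- [394. 491.]
UPx-y+ [227. 385.]
UPx+y- [585. 419.]
```

View pics/s3c.png

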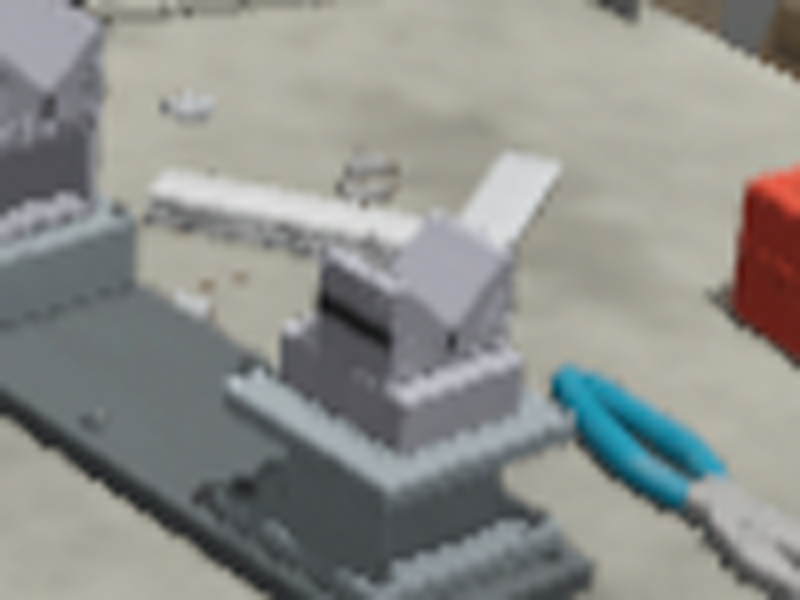

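The side view confirms it: on the packer the short V leaves only about 4 mm exposed at the near end and about 17 mm at the far end. I will regrasp it and shift it about 4.5 mm towards the low pedestal.

Call:
{"method": "servo_tool", "body": {"steps": [[0.0028,0,0.005,0,0,-0.03,1],[0,0,0,0,0,-0.04,1],[0,0,0,0,0,-0.04,1],[0,0,0,0,0,-0.03,1]]}}

```text
clock: 36.15
tool_pos: [0.4466, -0.0184, 0.2212]
orientation: [[-0.058, 0.998, 0.002], [0.998, 0.058, -0.001], [-0.001, 0.002, -1.0]]
force: [0.4, 0.4, -0.2]
gripper_width: 0.0852
finger_force: 0.0
```

Call:
{"method": "servo_tool", "body": {"steps": [[0,0,0,-0.0187,0.0307,0,1],[0,0,0,-0.0187,0.0307,0,1],[0,0,0,-0.0187,0.0307,0,1],[0,0,0,-0.0187,0.0307,0,1],[0,0,0,-0.0187,0.0307,0,1],[0,0,0,-0.0187,0.0307,0,1]]}}

```text
clock: 36.75
tool_pos: [0.6373, -0.1203, 0.2178]
orientation: [[-0.058, 0.998, -0.002], [0.998, 0.058, 0.0], [0.0, -0.002, -1.0]]
force: [0.3, 0.8, -0.2]
gripper_width: 0.0855
finger_force: 0.0
```

Call:
{"method": "servo_tool", "body": {"steps": [[0,0,0,0,0,0.025,1],[0,0,0,0,0,0.025,1],[0,0,0,0,0,0,1],[0,0,0,0,0,0,1],[0,0,0,0,0,0,1],[0,0,0,0,0,0,1],[0,0,0,0,0,0,1]]}}

```text
clock: 37.45
tool_pos: [0.6366, -0.1197, 0.1688]
orientation: [[-0.058, 0.998, -0.0], [0.998, 0.058, -0.001], [-0.001, -0.0, -1.0]]
force: [-1.5, 1.0, -0.6]
gripper_width: 0.0855
finger_force: 0.0
```

```bash
python3 go.py .6368 -.1205 .1085 3.3
```

```text
t 37.45 at [ 636.6 -119.7  168.8] yaw 3.32 w 85.5 F [-1.5  1.  -0.6] ff 0.0
turn [-0.0002  0.0005  0.0003] shift mm (after turn) [-0.8  0.2 60.3]
```

Call:
{"method": "servo_tool", "body": {"steps": [[0,0,0,-0.0008,0.0002,0.015,1],[0,0,0,0,0,0.02,1],[0,0,0,0,0,0.015,1],[0,0,0,0,0,0.01,1],[0,0,0,0,0,0,1],[0,0,0,0,0,0,1],[0,0,0,0,0,0,1],[0,0,0,0,0,0,1]]}}

```text
clock: 38.25
tool_pos: [0.6367, -0.1206, 0.1083]
orientation: [[-0.058, 0.998, -0.001], [0.998, 0.058, -0.0], [-0.0, -0.001, -1.0]]
force: [0.2, -0.5, 0.7]
gripper_width: 0.0857
finger_force: 0.0
```

```bash
python3 go.py .6368 -.1205 .1085 3.3
```

```text
t 38.25 at [ 636.7 -120.6  108.3] yaw 3.3 w 85.7 F [ 0.2 -0.5  0.7] ff 0.0
turn [-0.0008  0.0002  0.0001] shift mm (after turn) [ 0.1  0.1 -0.2]
```

Call:
{"method": "servo_tool", "body": {"steps": [[0,0,0,0,0,0,0.3],[0,0,0,0,0,0,0.3],[0,0,0,0,0,0,0.3],[0,0,0,0,0,0,0.3],[0,0,0,0,0,0,0.3],[0,0,0,0,0,0,0.3]], "force": 45}}

```text
clock: 38.85
tool_pos: [0.6364, -0.1205, 0.1077]
orientation: [[-0.058, 0.998, -0.002], [0.998, 0.058, 0.0], [0.0, -0.002, -1.0]]
force: [0.3, 0.2, 2.3]
gripper_width: 0.049
finger_force: 49.3
```

Call:
{"method": "servo_tool", "body": {"steps": [[0,0,0,0,0,-0.003,0.3],[0,0,0,0,0,-0.002,0.3],[0,0,0,0.0025,0,0,0.3],[0,0,0,0.002,0,0,0.3],[0,0,0,0,0,0,0.3],[0,0,0,0,0,0,0.3],[0,0,0,0,0,0,0.3],[0,0,0,0,0,0,0.3]]}}

```text
clock: 39.65
tool_pos: [0.6356, -0.1159, 0.112]
orientation: [[-0.058, 0.998, -0.003], [0.998, 0.058, 0.0], [0.0, -0.003, -1.0]]
force: [0.8, -0.2, -2.4]
gripper_width: 0.0497
finger_force: 48.8
```

```bash
python3 go.py .6368 -.1161 .1083 3.3
```

```text
t 39.65 at [ 635.6 -115.9  112. ] yaw 3.3 w 49.7 F [ 0.8 -0.2 -2.4] ff 48.8
turn [-0.003  -0.0005 -0.    ] shift mm (after turn) [-0.3  1.2  3.7]
```

Lower 4 mm, release, rise, and return to the pipe.

Call:
{"method": "servo_tool", "body": {"steps": [[-0.001,0,0,0,0.001,0.002,0.3],[0,0,0,0,0,0.0025,0.3],[0,0,0,0,0,0,0.3],[0,0,0,0,0,0,0.3],[0,0,0,0,0,0,0.3],[0,0,0,0,0,0,0.3]]}}

```text
clock: 40.25
tool_pos: [0.6368, -0.1159, 0.1077]
orientation: [[-0.058, 0.998, -0.001], [0.998, 0.058, 0.0], [0.0, -0.001, -1.0]]
force: [-0.2, -0.2, -1.0]
gripper_width: 0.0494
finger_force: 48.8
```

```bash
python3 go.py .6368 -.1161 .1083 3.3;  python3 go.py .4462 -.0187 .22 3.6
```

```text
t 40.25 at [ 636.8 -115.9  107.7] yaw 3.3 w 49.4 F [-0.2 -0.2 -1. ] ff 48.8
turn [-0.0014 -0.0003  0.0001] shift mm (after turn) [-0.2  0.  -0.6]
t 40.25 at [ 636.8 -115.9  107.7] yaw 3.3 w 49.4 F [-0.2 -0.2 -1. ] ff 48.8
turn [-0.0014 -0.0003 -0.0052] shift mm (after turn) [ 109.  -184.1 -112.3]
```

Call:
{"method": "servo_tool", "body": {"steps": [[0,0,0,0,0,0,1],[0,0,0,0,0,0,1],[0,0,0,0,0,0,1],[0,0,0,0,0,-0.01,1],[0,0,0,0,0,-0.03,1],[0,0,0,0,0,-0.03,1],[0,0,0,0,0,-0.03,1],[-0.001,0,-0.0052,0,0,-0.01,1],[0,0,0,0,0,0,1]]}}

```text
clock: 41.15
tool_pos: [0.6383, -0.1163, 0.2207]
orientation: [[-0.063, 0.998, 0.005], [0.998, 0.063, -0.001], [-0.001, 0.004, -1.0]]
force: [-0.9, 0.0, -0.3]
gripper_width: 0.0856
finger_force: 0.0
```

Call:
{"method": "servo_tool", "body": {"steps": [[0,0,0,0.01815,-0.0307,0,1],[0,0,0,0.01815,-0.0307,0,1],[0,0,0,0.01815,-0.0307,0,1],[0,0,0,0.01815,-0.0307,0,1],[0,0,0,0.01815,-0.0307,0,1],[0,0,0,0.01815,-0.0307,0,1]]}}

```text
clock: 41.75
tool_pos: [0.4433, -0.0179, 0.2153]
orientation: [[-0.063, 0.998, -0.005], [0.998, 0.063, 0.001], [0.002, -0.005, -1.0]]
force: [0.9, -0.2, 0.8]
gripper_width: 0.0855
finger_force: 0.0
```

Call:
{"method": "servo_tool", "body": {"steps": [[0,0,0,0,0,0.03,1],[0,0,0,0,0,0.035,1],[0,0,0,0,0,0.035,1],[0,0,0,0,0,0.035,1],[0,0,0,0,0,0.015,1],[0,0,0,0,0,0,1],[0,0,0,0,0,0,1],[0,0,0,0,0,0,1],[0,0,0,0,0,0,1]]}}

```text
clock: 42.65
tool_pos: [0.4472, -0.0189, 0.069]
orientation: [[-0.063, 0.998, 0.002], [0.998, 0.063, -0.0], [-0.0, 0.002, -1.0]]
force: [0.0, -0.9, 1.0]
gripper_width: 0.0855
finger_force: 0.0
```

```bash
python3 go.py .4462 -.0187 .0255 3.6; python3 - <<'E'
from h import *
t=snap('top','t6');f=snap('side','s4'); u,v=331,206
A=cv2.resize(f['color'][v-45:v+30,u-75:u+25,::-1],(800,600),interpolation=cv2.INTER_CUBIC)
x,y=proj('t6',(.631,-.01,.1)).astype(int)
B=cv2.resize(t['color'][y-22:y+22,x-56:x+56,::-1],None,fx=6,fy=6,interpolation=cv2.INTER_CUBIC)
A=cv2.resize(A,(448,336)); M=np.zeros((600,672,3),np.uint8); M[:336,:448]=A; M[336:,:]=B
cv2.imwrite('pics/m4.png',M)
E
```

```text
t 42.65 at [447.2 -18.9  69. ] yaw 3.6 w 85.5 F [ 0.  -0.9  1. ] ff 0.0
turn [0.0018 0.0002 0.    ] shift mm (after turn) [ 0.3 -0.9 43.5]
```

View pics/m4.png

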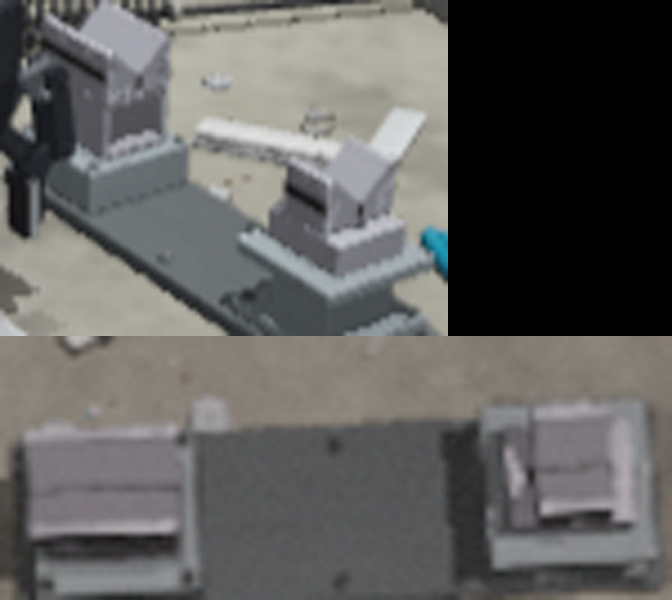

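The short V is now centred on its packer (about 31/23 px exposed before the parallax correction). Now I grasp the pipe.

Call:
{"method": "servo_tool", "body": {"steps": [[0.0018,0,0,0.0003,-0.0009,0.015,1],[0,0,0,0,0,0.015,1],[0,0,0,0,0,0.01,1],[0,0,0,0,0,0.0035,1],[0,0,0,0,0,0,1],[0,0,0,0,0,0,1],[0,0,0,0,0,0,1],[0,0,0,0,0,0,1]]}}

```text
clock: 43.55
tool_pos: [0.4455, -0.0185, 0.0248]
orientation: [[-0.063, 0.998, -0.002], [0.998, 0.063, 0.0], [0.0, -0.002, -1.0]]
force: [-0.6, -0.2, -0.1]
gripper_width: 0.0853
finger_force: 0.0
```

```bash
python3 go.py .4462 -.0187 .0255 3.6
```

```text
t 43.55 at [445.5 -18.5  24.8] yaw 3.6 w 85.3 F [-0.6 -0.2 -0.1] ff 0.0
turn [-0.0015 -0.0002 -0.    ] shift mm (after turn) [-0.2  0.7 -0.7]
```

Call:
{"method": "servo_tool", "body": {"steps": [[0,0,0,0,0,0,0.2],[0,0,0,0,0,0,0.2],[0,0,0,0,0,0,0.2],[0,0,0,0,0,0,0.2],[0,0,0,0,0,0,0.2],[0,0,0,0,0,0,0.2],[0,0,0,0,0,0,0.2]], "force": 90}}

```text
clock: 44.25
tool_pos: [0.4453, -0.0185, 0.0247]
orientation: [[-0.063, 0.998, -0.002], [0.998, 0.063, 0.0], [0.0, -0.002, -1.0]]
force: [-0.3, -0.2, 5.7]
gripper_width: 0.0357
finger_force: 90.4
```

```bash
python3 go.py .6305 -.0102 .21 3.3
```

```text
t 44.25 at [445.3 -18.5  24.7] yaw 3.61 w 35.7 F [-0.3 -0.2  5.7] ff 90.4
turn [-0.0024 -0.0003  0.0054] shift mm (after turn) [  -2.4  185.4 -185.3]
```

Call:
{"method": "servo_tool", "body": {"steps": [[0,0,0,0,0,-0.005,0.2],[0,0,0,0,0,-0.015,0.2],[0,0,0,0,0,-0.025,0.2],[0,0,0,0,0,-0.03,0.2],[0,0,0,0,0,-0.03,0.2],[0,0,0,0,0,-0.03,0.2],[0,0,0,0,0,-0.025,0.2],[0,0,0,0,0,-0.015,0.2],[0,0,0,0,0,-0.005,0.2],[0,0,0,0,0,0,0.2]]}}

```text
clock: 45.25
tool_pos: [0.445, -0.0184, 0.2038]
orientation: [[-0.063, 0.998, -0.003], [0.998, 0.063, 0.0], [0.001, -0.003, -1.0]]
force: [-0.0, 0.2, -4.4]
gripper_width: 0.0354
finger_force: 90.6
```

Call:
{"method": "servo_tool", "body": {"steps": [[0,0,0.0054,0,0,0,0.2],[0,0,0,0,0,0,0.2],[0,0,0,0,0,0,0.2],[0,0,0,0,0,0,0.2]]}}

```text
clock: 45.65
tool_pos: [0.445, -0.0184, 0.2034]
orientation: [[-0.057, 0.998, -0.004], [0.998, 0.057, 0.001], [0.001, -0.004, -1.0]]
force: [0.1, -0.6, -4.2]
gripper_width: 0.0359
finger_force: 90.6
```

```bash
python3 go.py .6305 -.0105 .21 3.3; python3 - <<'E'
from h import *
f=snap('side','s5'); u,v=proj('s5',manip.get_obs()['tool_pos']).astype(int); print(u,v)
cv2.imwrite('pics/s5c.png',cv2.resize(f['color'][v-70:v+80,u-100:u+100,::-1],None,fx=4,fy=4,interpolation=cv2.INTER_CUBIC))
E
```

```text
t 45.65 at [445.  -18.4 203.4] yaw 3.29 w 35.9 F [ 0.1 -0.6 -4.2] ff 90.6
turn [-0.0042 -0.0009 -0.0002] shift mm (after turn) [ -2.8 185.7  -6.6]
244 165
```

View pics/s5c.png

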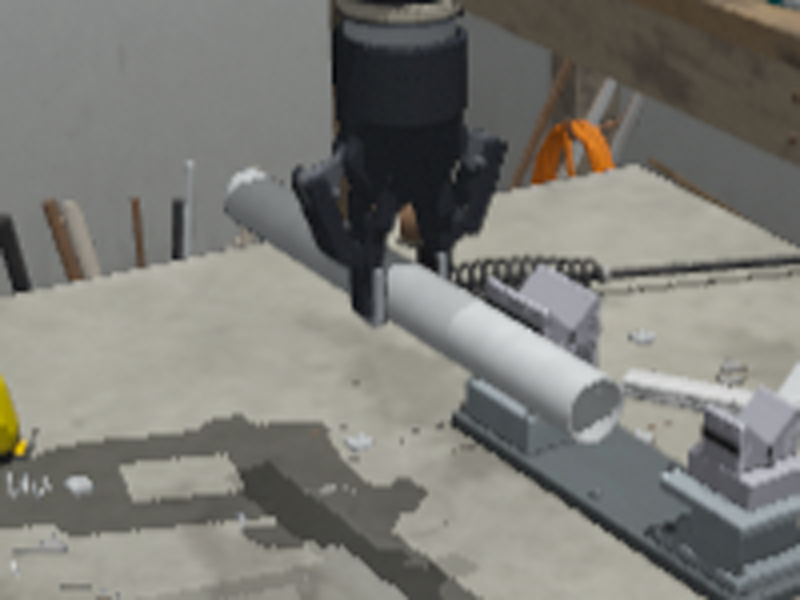

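The pipe is held level at its middle and free of everything. I carry it over the V-blocks.

Call:
{"method": "servo_tool", "body": {"steps": [[0,0,0,-0.0004,0.015,0,0.2],[0,0,0,-0.0004,0.026,0,0.2],[0,0,0,-0.0004,0.035,0,0.2],[0,0,0,-0.0004,0.035,0,0.2],[0,0,0,-0.0004,0.035,0,0.2],[0,0,0,-0.0004,0.025,0,0.2],[0,0,0,-0.0004,0.015,0,0.2],[0,0,0,0,0,0,0.2],[0,0,0,0,0,0,0.2],[0,0,0,0,0,0,0.2]]}}

```text
clock: 46.7
tool_pos: [0.6302, -0.0106, 0.2031]
orientation: [[-0.057, 0.998, -0.005], [0.998, 0.057, 0.001], [0.001, -0.005, -1.0]]
force: [-0.2, 0.6, -5.1]
gripper_width: 0.0359
finger_force: 91.0
```

Call:
{"method": "servo_tool", "body": {"steps": [[0,0,0,0,0,0.01,0.2],[0,0,0,0,0,0.01,0.2],[0,0,0,0,0,0.005,0.2],[0,0,0,0,0,0,0.2],[0,0,0,0,0,0,0.2],[0,0,0,0,0,0,0.2],[0,0,0,0,0,0,0.2]]}}

```text
clock: 47.4
tool_pos: [0.6317, -0.0106, 0.1794]
orientation: [[-0.057, 0.998, -0.002], [0.998, 0.057, 0.0], [0.0, -0.002, -1.0]]
force: [-0.3, 0.2, -4.7]
gripper_width: 0.0359
finger_force: 91.0
```

```bash
python3 go.py .6307 -.011 .1287 3.3
```

```text
t 47.4 at [631.7 -10.6 179.4] yaw 3.29 w 35.9 F [-0.3  0.2 -4.7] ff 91.0
turn [-0.0016 -0.0003 -0.0001] shift mm (after turn) [-0.3 -1.  50.7]
```

Call:
{"method": "servo_tool", "body": {"steps": [[0,0,0,0,-0.0008,0.01,0.2],[0,0,0,0,0,0.012,0.2],[0,0,0,0,0,0.01,0.2],[0,0,0,0,0,0.006,0.2],[0,0,0,0,0,0,0.2],[0,0,0,0,0,0,0.2],[0,0,0,0,0,0,0.2],[0,0,0,0,0,0,0.2],[0,0,0,0,0,0,0.2]]}}

```text
clock: 48.3
tool_pos: [0.6308, -0.0107, 0.1414]
orientation: [[-0.057, 0.998, -0.002], [0.998, 0.057, 0.0], [0.0, -0.002, -1.0]]
force: [0.1, -0.4, -4.3]
gripper_width: 0.0355
finger_force: 91.0
```

```bash
python3 go.py .6307 -.011 .1287 3.3
```

```text
t 48.3 at [630.8 -10.7 141.4] yaw 3.29 w 35.5 F [ 0.1 -0.4 -4.3] ff 91.0
turn [-0.0015 -0.0003 -0.0002] shift mm (after turn) [-0.3 -0.1 12.7]
```

Call:
{"method": "servo_tool", "body": {"steps": [[0,0,0,0,0,0.004,0.2],[0,0,0,0,0,0.003,0.2],[0,0,0,0,0,0.002,0.2],[0,0,0,0,0,0.001,0.2],[0,0,0,0,0,0,0.2],[0,0,0,0,0,0,0.2],[0,0,0,0,0,0,0.2]]}}

```text
clock: 49.0
tool_pos: [0.6304, -0.0106, 0.1308]
orientation: [[-0.057, 0.998, -0.003], [0.998, 0.057, 0.0], [0.0, -0.003, -1.0]]
force: [-0.2, -0.8, -3.8]
gripper_width: 0.0357
finger_force: 90.9
```

```bash
python3 go.py .6307 -.011 .1287 3.3
```

```text
t 49.0 at [630.4 -10.6 130.8] yaw 3.29 w 35.7 F [-0.2 -0.8 -3.8] ff 90.9
turn [-0.0025 -0.0004 -0.0001] shift mm (after turn) [-0.4  0.3  2.1]
```

Call:
{"method": "servo_tool", "body": {"steps": [[0,0,0,0,0.0003,0.001,0.2],[0,0,0,0,0,0.001,0.2],[0,0,0,0,0,0,0.2],[0,0,0,0,0,0,0.2],[0,0,0,0,0,0,0.2],[0,0,0,0,0,0,0.2]]}}

```text
clock: 49.6
tool_pos: [0.6309, -0.0106, 0.1291]
orientation: [[-0.057, 0.998, -0.002], [0.998, 0.057, 0.0], [0.001, -0.002, -1.0]]
force: [0.2, 0.2, -1.4]
gripper_width: 0.0359
finger_force: 91.3
```

```bash
python3 go.py .6307 -.011 .1287 3.3
```

```text
t 49.6 at [630.9 -10.6 129.1] yaw 3.27 w 35.9 F [ 0.2  0.2 -1.4] ff 91.3
turn [-0.0018 -0.0005 -0.0005] shift mm (after turn) [-0.4 -0.3  0.4]
```

Call:
{"method": "servo_tool", "body": {"steps": [[0,0,0,0,0,0.0005,0.2],[0,0,0,0,0,0,0.2],[0,0,0,0,0,0,0.2],[0,0,0,0,0,0,0.55],[0,0,0,0,0,0,0.7],[0,0,0,0,0,0,1],[0,0,0,0,0,0,1]]}}

```text
clock: 50.3
tool_pos: [0.6307, -0.0106, 0.1283]
orientation: [[-0.058, 0.998, -0.002], [0.998, 0.058, 0.0], [0.0, -0.002, -1.0]]
force: [0.1, 0.0, 0.7]
gripper_width: 0.0851
finger_force: 0.0
```

Call:
{"method": "servo_tool", "body": {"steps": [[0,0,0,0,0,-0.01,1],[0,0,0,0,0,-0.03,1],[0,0,0,0,0,-0.03,1],[0,0,0,0,0,-0.03,1],[0,0,0,0,-0.03,0,1],[0,0,0,0,-0.035,0,1],[0,0,0,0,-0.035,0,1],[0,0,0,0,-0.035,0,1],[0,0,0,0,-0.035,0,1],[0,0,0,0,-0.03,0,1]]}}

```text
clock: 51.3
tool_pos: [0.4297, -0.0221, 0.2294]
orientation: [[-0.058, 0.998, -0.002], [0.998, 0.058, 0.0], [0.0, -0.002, -1.0]]
force: [-0.2, -0.0, 0.6]
gripper_width: 0.0853
finger_force: 0.0
```

Call:
{"method": "servo_tool", "body": {"steps": [[0,0,0,0.04,0,0,1],[0,0,0,0.04,0,0,1],[0,0,0,0.04,0,0,1],[0,0,0,0.04,0,0,1],[0,0,0,0.04,0,0,1],[0,0,0,0.04,0,0,1],[0,0,0,0,0,0,1],[0,0,0,0,0,0,1],[0,0,0,0,0,0,1],[0,0,0,0,0,0,1]]}}

```text
clock: 52.3
tool_pos: [0.4176, 0.2164, 0.229]
orientation: [[-0.056, 0.998, -0.002], [0.998, 0.056, 0.0], [0.0, -0.002, -1.0]]
force: [-0.1, -1.1, -0.1]
gripper_width: 0.0852
finger_force: 0.0
```

```bash
python3 go.py .6307 -.011 .1287 3.3; python3 - <<'E'
from meas import *
t=snap('top','t7');f=snap('side','s7')
co=comp('t7',*proj('t7',(.6305,-.011,.123)),75,120,255,-9); print(rect('t7',co,.123))
u,v=proj('s7',(.63,-.011,.1)).astype(int)
A=cv2.resize(f['color'][v-55:v+65,u-80:u+80,::-1],None,fx=2.8,fy=2.8,interpolation=cv2.INTER_CUBIC)
x,y=proj('t7',(.631,-.01,.1)).astype(int)
B=cv2.resize(t['color'][y-25:y+25,x-75:x+75,::-1],None,fx=5,fy=5,interpolation=cv2.INTER_CUBIC)
M=np.zeros((A.shape[0]+B.shape[0],750,3),np.uint8); M[:A.shape[0],:A.shape[1]]=A; M[A.shape[0]:,:B.shape[1]]=B
print(M.shape); cv2.imwrite('pics/m7.png',M)
E
```

```text
t 52.3 at [417.6 216.4 229. ] yaw 3.19 w 85.2 F [-0.1 -1.1 -0.1] ff 0.0
turn [-0.0025 -0.0002 -0.0019] shift mm (after turn) [-239.3  199.6  100.3]
((641.7, -10.7), (50.8, 379.9), 2.9, [635.2, -10.9], 13586)
(586, 750, 3)
```

View pics/m7.png

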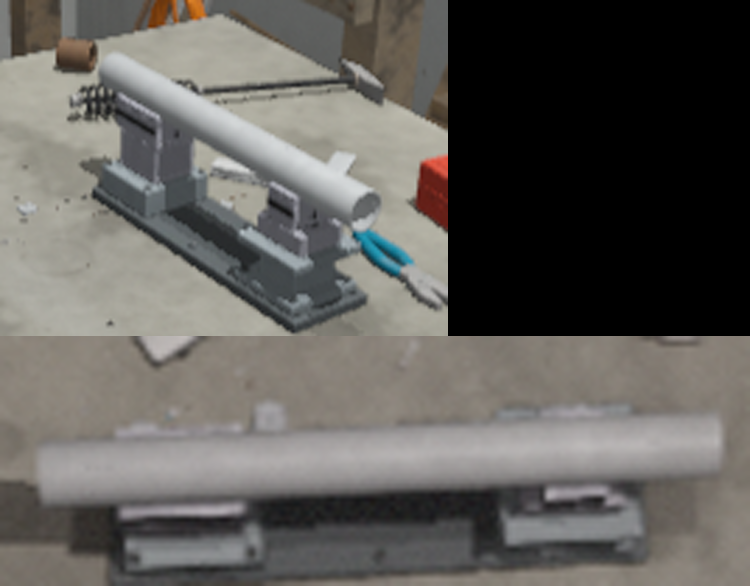

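The pipe rests in both V-blocks, with its middle at y ≈ -11 mm, half-way between the pedestals. The bystanders are untouched, so I hand in.

```bash
python3 -c "
from bench import manip
print(manip.hand_in())"
```

```text
the job is handed in; nothing more can be done
None
```

The fixture is set up as asked and handed in at about 52 s of the 125 s allowed. By the cameras, the packers and V-blocks are centred to about 2 mm, the pipe rests in both V's with its middle half-way between the pedestals, and I left the side cutters, try square and tape measure alone. I placed the short V-block about 4 mm off centre at first and re-seated it before laying the pipe. The hand-in call returned no verdict.

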